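# Load a strap into a drill jig and clamp it

## Robot

A 6-joint arm with a two-finger parallel gripper is mounted at the origin on the work surface. World frame = base frame: x ahead of the robot, y to its left, z up, the work surface at z = 0. Lengths are in m, angles in rad, forces in N, time in s.
With the tool pointing down it reaches from about 0.375 to 0.925 m from the base axis. Payload 5.7 kg.
Tool frame: the origin (TCP) lies midway between the tips of the shut fingers; the grasp point (between the pads) lies 19 mm behind it; z points along the fingers, y is the direction in which the jaws open and shut (so a half turn about z gives the same grasp; the last joint's range is limited). The gripper opens to 88 mm and grips with 3 to 60 N. Pads are 20 mm wide; open, the fingers measure 115 mm over their backs; the gripper's body (75 mm by 178 mm) begins 61 mm behind the grasp point.
Start: joints at [1.009, 0.359, 1.51, -0, 1.272, -0.115], TCP at [0.259, 0.541, 0.188] pointing down, gripper open.
Joint ranges: [-2.97, 2.97], [-1.01, 2.36], [0.21, 2.38], [-0.96, 4.11], [0.2, 2.71], [-2.98, 2.98]. Speed limits (rad/s): [2.39, 2.39, 3.14, 3.14, 3.14, 3.14].

## Interface

Orientations are given as a unit quaternion [w, x, y, z].
In Python, from bench import env gives the robot as it stands. The module is installed in compiled form; this text tells all that it offers.
- The arm moves only by the shell command python3 -m inch 'ROWS' [FORCE]. ROWS is JSON, a list of rows, each an object of numbers: "wx", "wy", "wz": the turn, a rotation vector about the tool's x, y, z in rad; "dx", "dy", "dz": the shift along the tool's x, y, z in mm; "gripper": the closure, from 0 (fully open) to 1 (shut). In form: [{"wx": .., "wy": .., "wz": .., "dx": .., "dy": .., "dz": .., "gripper": ..}, ...]. A call has 1 to 20 rows; each row is the pose to reach, as a shift and turn from the pose commanded when the call began, along the tool's axes at that moment; what a row does not reach only later rows make up. A row lasts 1/12 s, in which the tool goes at most 41.7 mm and 7.16 degrees, less where a joint would pass 70% of its speed; a pose out of reach is approached as far as the arm can. A call with a gripper value outside its range is refused whole. The fingers move at their own pace and stop on an object; FORCE is the grip in N (left out, the last holds). Time passes only in rows, so rows that repeat a pose let the fingers close. It gives the time, the measured TCP pose, the force and the opening at its end, in the units of the state.
- env.sense(): the state, without advancing time (a new reading comes with each control period).
- env.capture(name): name is "scene" or "top"; returns the picture (384x512x3 uint8, blue, green, red); there is no depth.
- env.calibration(name): a dict with "K" (3x3 intrinsics, pixels), "D" ([k1, k2, p1, p2, k3] as OpenCV has them; the pictures are not rectified), "T" (4x4, takes a point from camera to world coordinates). Camera axes: x right, y down, z forward; pixel columns grow to the right and rows downward; lengths in m; the calibration is good to about 2 mm. A picture is of the moment at which its call begins. calibration takes no time and is no camera call.
- env.sign_off(): hands the job in, once; it reports no verdict.
The state is a dict: "t": time; "joint_pos": joint angles; "qd": joint speeds; "joint_torque": joint torques, N m; "position": TCP position; "tool_rot": TCP orientation; "ft_force": force on the tool from outside, world axes, zero at the start; "torque": the same for the moment, N m; "gripper_width": opening from 0.0 (shut) to 1.0 (fully open).
Only numpy, scipy, OpenCV 4.12 (cv2) and the standard library are available. Lean on these libraries where they do the work, as an engineer would, in place of code of your own. Each camera call takes 0.05 s, during which the arm holds its last target.

## Task

Load the aluminium strap that lies on the wooden block into the drill jig: keep the same face up and slide it in, square end first, under the jig's fixed bridge until its two holes drop over the two locating pins and it lies flat on the bed. Then lock it there with the toggle clamp, swinging the handle over and fully down, and let go. Do not disturb the file, the engineer's square or the bin of bolts.

Things in the scene. Friction and masses are not known exactly. Their poses are not given: they have to be found in the camera images.
- strap: Loose flat aluminium strap, 160 long (x) x 50 wide (y) x 8 mm thick, 0.13 to 0.22 kg. -x end rounded (radius 25), +x end square, long sides straight from x = -55 to +80 mm. Two diagonal through holes, 12 mm in diameter. Origin: centre of the underside. Starts lying level along a wooden block, face up, square end away from the robot.
- strap_mid (a point): Centre of the strap, half-way through its thickness; x towards the square end, z up. It can be gripped across its 50 mm width; gripped 43 mm behind this point (at x = -43 mm) the fingers stay clear of the jig.
- hole_near (a point): Centre, on the strap's underside, of the hole at x = -10, y = +13 mm from the strap's origin; it belongs on pin_near.
- hole_far (a point): Centre, on the strap's underside, of the hole at x = +62, y = -13 mm from the strap's origin, near the square end; it belongs on pin_far.
- block: Fixed wooden block on which the strap starts: 120 (x) x 30 (y) x 25 mm high, narrower than the strap, so fingers can reach down on both sides. Origin: centre of its underside, on the bench.
- seat (a point): Point on the steel jig's bed, 35 mm above the bench, where the strap's origin lies when home. x: direction in which the strap slides in, away from the robot; z up. Jig fixed to the bench; bed x = -24 to +104, y = -102 to +58 mm. A home strap overhangs the bed by 56 mm towards the robot, so fingers at its sides there reach below it freely.
- bridge (a point): Centre of the underside of the jig's fixed bridge (drill bushes on top), at x = +15 mm from the seat, 26 mm above the bed; axes as the seat's. It spans x = +2 to +28 mm; its top is 42 mm above the bed; its legs' inner faces are at y = -36 and +36 mm. The strap cannot go in from above, only along x under the bridge and above the pins.
- pin_near (a point): Foot, on the bed, of the fixed pin at x = -10, y = +13 mm from the seat, in front of the bridge. Steel, 10 mm in diameter, 7 mm high, the top 2.5 mm tapering to 5 mm across.
- pin_far (a point): Foot, on the bed, of the equal pin at x = +62, y = -13 mm from the seat, beyond the bridge.
- clamp_arm: Arm of the toggle clamp, beyond the bridge, right (-y) of the strap. Origin: its pivot, x = +42, y = -48 from the seat, 28 above the bed (mm). The clamp's base spans x = +25 to +59, y = -39 to -97, 45 high. Linked to the handle. Open the arm leans up, top 85 above the bed at y = -40, rubber foot 66 above it at y = -13; closed it lies level, foot on the strap at x = +42, y = 0.
- handle_grip (a point): Centre of the clamp handle's black grip (58 long, 16 along the seat's x, 15 mm thick; the handle ends 27 mm further). Open: handle upright, this point at y = -71, 102 above the bed (mm, seat frame; x = +42 always). It swings out to -y and down past (y, height) (-84,105), (-99,103), (-112,97), (-123,79), (-124,56) to closed (-121, 38), sloping 12 deg down outwards.
- clamp_handle (a joint): Clamp handle: 0 = open, upright; grows as it closes; 3.05 to 3.12 = fully closed, handle right down on its stop, locked over centre. It moves with a few newtons (most in the last few degrees, as the foot presses on the strap) and stays where it is left.
- file: Bystander: flat file with a wooden handle, 260 mm long, lying on the bench. Origin on the bench under its middle.
- square: Bystander: steel engineer's square, stock 75 mm, blade 100 mm, lying on the bench. Origin under the middle of the stock.
- bolt_bin: Bystander: blue open plastic bin of bolts, 95 x 150 x 55 mm. Origin under its centre.
Mind the look-alikes: they are no part of the job. Of the things that look like the part that bears seat, the smallest one is meant.

How it is judged:
By the outcome, as a careful person would: the job done as asked, in the order asked, and still so for the second after the job is handed in, with the robot touching nothing.
It also fails if it takes over 64 s, if anything falls off the work surface, if the arm or the gripper's body presses on something with over 40 N, if the wrist force passes 120 N, or if a joint passes its speed limit or range.

## Working session

There is one attempt and no reset: what is moved stays moved. The work goes in short steps, Python scripts to look and compute and a shell command to move; the robot and the scene stay as the last step left them, time stands still between calls to the robot, and variables do not carry over. Pictures are saved under pics/ and viewed, and the job is handed in when it is done.

```bash
mkdir -p pics; ls; python3 - <<'E'
from bench import env
import cv2
s=env.sense(); print(s)
for n in("scene","top"):
    im=env.capture(n); cv2.imwrite(f"pics/{n}0.png",im)
    c=env.calibration(n); print(n,c)
E
```

```text
pics
{'t': 0.0, 'joint_pos': array([ 1.00892357e+00,  3.59484511e-01,  1.51142428e+00, -3.00194187e-06,
        1.27248006e+00, -1.15098935e-01]), 'qd': array([ 1.87840534e-03, -1.01217615e-03, -6.42075862e-05, -5.83939472e-05,
       -8.40742918e-04,  2.46520873e-06]), 'joint_torque': array([ 1.15354458e-03, -5.15382421e+01, -2.70734453e+01,  6.76369783e-02,
        3.53400700e-02, -1.58125163e-04]), 'position': array([0.25884343, 0.54047015, 0.18682495]), 'tool_rot': array([-2.96868117e-04,  2.21533120e-01,  9.75152434e-01, -8.47612830e-04]), 'ft_force': array([ 0.32311653, -0.39275731,  0.08758529]), 'torque': array([ 0.05203464, -0.00921971,  0.01609976]), 'gripper_width': 0.9980031262617814}
scene {'K': array([[416.91306171,   0.        , 248.29130589],
       [  0.        , 416.91306171, 192.63389473],
       [  0.        ,   0.        ,   1.        ]]), 'D': array([-0.01915602,  0.        ,  0.        ,  0.        ,  0.        ]), 'T': array([[-0.63218831,  0.44049242, -0.63742008,  1.41515898],
       [ 0.77457155,  0.33868294, -0.53416549,  0.79518443],
       [-0.01941254, -0.83142065, -0.5553043 ,  0.93336409],
       [ 0.        ,  0.        ,  0.        ,  1.        ]])}
top {'K': array([[471.87054605,   0.        , 256.09198545],
       [  0.        , 471.87054605, 191.82882519],
       [  0.        ,   0.        ,   1.        ]]), 'D': array([-0.07501118,  0.        ,  0.        ,  0.        ,  0.        ]), 'T': array([[-0.01832765, -0.99306429,  0.11613535,  0.29920729],
       [-0.99977105,  0.01948542,  0.00884163,  0.02099009],
       [-0.01104325, -0.11594672, -0.99319404,  1.77817739],
       [ 0.        ,  0.        ,  0.        ,  1.        ]])}
```

View pics/scene0.png

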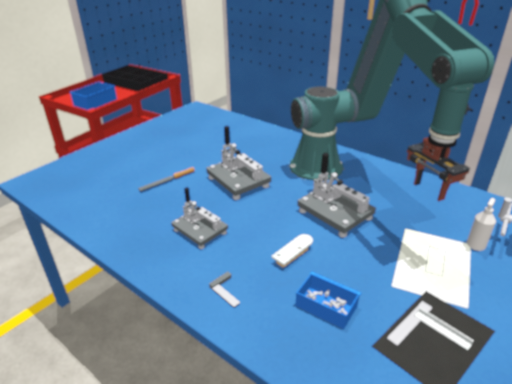

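View pics/top0.png

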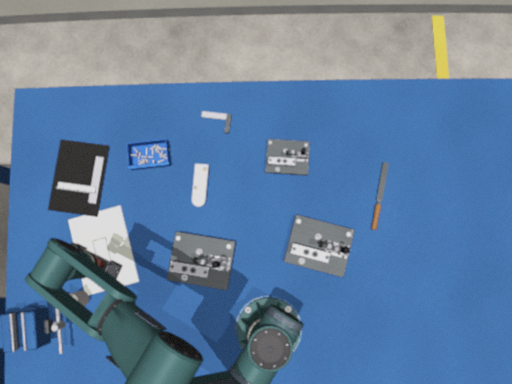

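Three jigs look alike in the top view: A at (288,157), B at (319,247) and C at (202,260). In the scene view they are at (200,223), (239,170) and (337,200). A is clearly the smallest, so it is the one meant. The strap is at top (200,185) and scene (293,250). The white L at top (80,180) and the paper are not parts of this job. I'll check the choice in a close crop.

```bash
python3 - <<'E'
import cv2,numpy as np
t=cv2.imread("pics/top0.png"); s=cv2.imread("pics/scene0.png")
a=cv2.resize(t[130:215,180:320],None,fx=5.6,fy=5.6,interpolation=cv2.INTER_CUBIC)
cv2.imwrite("pics/ctop.png",a)
b=cv2.resize(s[180:275,160:320],None,fx=5,fy=5,interpolation=cv2.INTER_CUBIC)
cv2.imwrite("pics/cscene.png",b)
E
```

```text
(no output)
```

View pics/ctop.png

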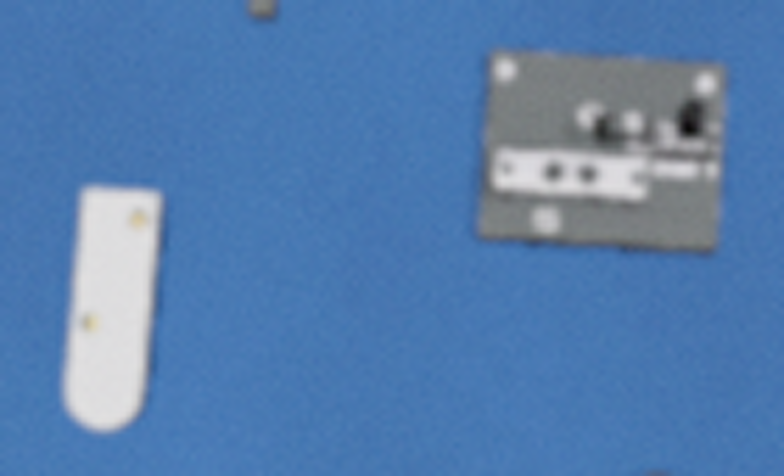

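View pics/cscene.png

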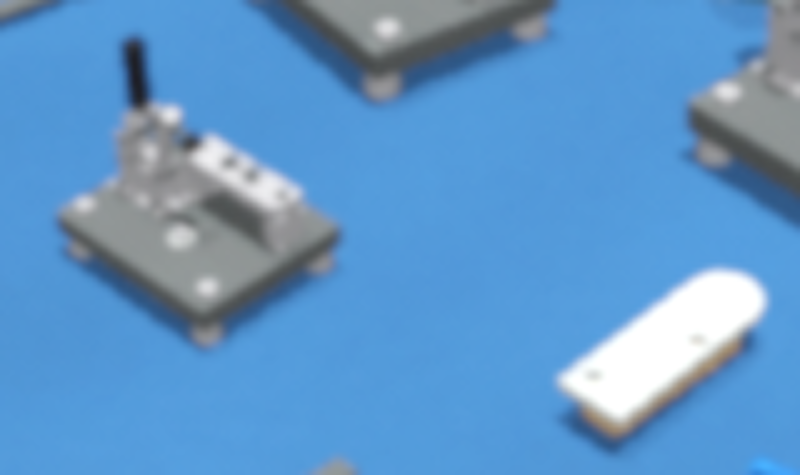

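The crop confirms it. Jig A has its handle upright and its bridge at top (281,161). The strap has its square end up (away from the robot), with one hole right of centre near the square end at (204.5,169) and one left of centre at (195.5,187.5). Next I'll measure the edges to sub-pixel.

```bash
cat > h.py <<'E'
import cv2,numpy as np
from bench import env
from scipy.ndimage import map_coordinates
def ray(name,px):
    c=env.calibration(name); px=np.asarray(px,float).reshape(-1,1,2)
    n=cv2.undistortPoints(px,c["K"],c["D"]).reshape(-1,2)
    d=np.c_[n,np.ones(len(n))]@c["T"][:3,:3].T
    return c["T"][:3,3],d
def onz(name,px,z):
    o,d=ray(name,px); k=(z-o[2])/d[:,2]; return o+d*k[:,None]
def proj(name,P):
    c=env.calibration(name); T=np.linalg.inv(c["T"])
    r=cv2.Rodrigues(T[:3,:3])[0]
    return cv2.projectPoints(np.asarray(P,float).reshape(-1,3),r,T[:3,3],c["K"],c["D"])[0].reshape(-1,2)
def edge(im,a,b,w=3,n=30,ch=None,m=.12):
    """subpixel points of strongest gradient across a->b"""
    g=im.astype(float); g=g.mean(2) if ch is None else g[:,:,ch]
    a,b=np.array(a,float),np.array(b,float); d=(b-a)/np.linalg.norm(b-a); q=np.array([-d[1],d[0]])
    s=np.arange(-w,w+.01,.1); out=[]
    for f in np.linspace(m,1-m,n):
        p=a+(b-a)*f; P=p+s[:,None]*q
        v=map_coordinates(g,[P[:,1],P[:,0]],order=1)
        v=np.convolve(np.pad(v,5,mode='edge'),np.ones(11)/11,'valid')
        gr=np.abs(np.gradient(v)); gr=gr**2
        out.append(p+q*(s*gr).sum()/gr.sum())
    return np.array(out)
def wline(name,pts,z):
    W=onz(name,pts,z)[:,:2]
    for _ in range(3):
        c=W.mean(0); u=np.linalg.svd(W-c)[2][0]; nrm=np.array([-u[1],u[0]]); r=(W-c)@nrm
        W=W[abs(r)<=max(2*np.std(r),1e-4)]
    return W.mean(0),u,np.std(r)
E
python3 - <<'E'
from h import *
t=cv2.imread("pics/top0.png"); s=cv2.imread("pics/scene0.png")
def rep(k,im,n,a,b,z,**kw):
    c,u,r=wline(n,edge(im,a,b,**kw),z); print(k,"c",(c*1000).round(1),"ang",np.degrees(np.arctan2(u[1],u[0])).round(2)%180,"res",(r*1000).round(2))
R=2 # red channel
TL,TR,BR,BL=(267.5,138.9),(309.5,141.6),(307.9,174.6),(265.4,172.5)
rep("bed far",t,"top",TL,TR,.035,ch=2); rep("bed right",t,"top",TR,BR,.035,ch=2)
rep("bed left",t,"top",TL,BL,.035,ch=2);rep("bed near",t,"top",BL,BR,.035,ch=2)
a,b,c,d=(194.6,163.6),(208.75,164.1),(206.8,188),(192.2,188)
rep("st far",t,"top",a,b,.033,ch=2); rep("st right",t,"top",b,c,.033,ch=2); rep("st left",t,"top",a,d,.033,ch=2)
print("holes",onz("top",[(204.5,169),(195.5,187.5)],.033).round(4))
cb=lambda x,y:(180+x/5.6-.4,130+y/5.6-.4)
P=[cb(492,150),cb(648,160),cb(646,198),cb(490,190)]
print("bridge corners",onz("top",P,.077).round(4), onz("top",[TL,TR,BR,BL],.035).round(4))
cs=lambda x,y:(160+x/5-.4,180+y/5-.4)
print("scene bed cor",onz("scene",[cs(60,215),cs(205,312),cs(340,232)],.035).round(4))
print("scene strap",onz("scene",[cs(557,380),cs(628,418)],.033).round(4))
E
```

```text
bed far c [699.1 -86.6] ang 84.66 res 0.8
bed right c [ 623.3 -162.5] ang 175.44 res 0.77
bed left c [638.9  -5. ] ang 175.82 res 2.4
bed near c [571.5 -86. ] ang 85.13 res 0.69
st far c [615.7 239.1] ang 85.17 res 0.08
st right c [568.7 217.6] ang 174.61 res 0.16
st left c [568.6 272. ] ang 174.74 res 0.24
holes [[0.5933 0.2286 0.033 ]
 [0.524  0.2627 0.033 ]]
bridge corners [[ 0.628  -0.0079  0.077 ]
 [ 0.6193 -0.1097  0.077 ]
 [ 0.5942 -0.1077  0.077 ]
 [ 0.6015 -0.006   0.077 ]] [[ 7.031e-01 -1.020e-02  3.500e-02]
 [ 6.896e-01 -1.682e-01  3.500e-02]
 [ 5.640e-01 -1.581e-01  3.500e-02]
 [ 5.751e-01  4.000e-04  3.500e-02]]
scene bed cor [[ 0.6963 -0.1632  0.035 ]
 [ 0.708  -0.0082  0.035 ]
 [ 0.5893  0.0059  0.035 ]]
scene strap [[0.616  0.2133 0.033 ]
 [0.6168 0.2685 0.033 ]]
```

```bash
python3 - <<'E'
from h import *
t=cv2.imread("pics/top0.png")
import numpy as np
np.set_printoptions(linewidth=200)
print(t[150:175:2,255:320:2,2])
print("strap row175 R",t[175,188:214,2],"B",t[175,188:214,0])
# zoom with labels, big
for nm,(x0,y0,x1,y1) in {"zj":(258,132,318,182),"zs":(180,155,220,215)}.items():
    k=12 if nm=="zj" else 10
    a=cv2.resize(t[y0:y1,x0:x1],None,fx=k,fy=k,interpolation=cv2.INTER_NEAREST)
    for x in range(x0,x1,5): cv2.putText(a,str(x),((x-x0)*k,10),0,.35,(0,255,255),1); cv2.line(a,(int((x-x0+.5)*k),12),(int((x-x0+.5)*k),20),(0,255,255),1)
    for y in range(y0,y1,5): cv2.putText(a,str(y),(0,int((y-y0+.5)*k+4)),0,.35,(0,255,255),1)
    cv2.imwrite(f"pics/{nm}.png",a)
E
```

```text
[[ 73  70  74  69  73  65 103 122 119 121 118 123 121 118 174 175 126 110 151 175 121 122 118  67  47  84 122 112  65  73  73  70  69]
 [ 71  72  71  71  74  66 116 121 120 119 120 122 120 112 138 149  58 103 151 188 114 146 166  70  24  95 151 100  65  71  70  74  74]
 [ 68  69  73  71  73  74 123 120 120 120 122 122 119 109 107 100  53  71  94 126  97 135 177 117  92 113 123  96  73  72  69  75  75]
 [ 74  71  73  72  67  68 120 153 151 143 141 144 147 137 130 123 107 106 127 164 150 137 153 149 156 153 143  93  67  69  69  64  73]
 [ 75  72  68  71  76  68 118 187 205 214 214 202 186 205 199 188 196 194 193 196 169 150 139 131 135 112 129  78  69  73  69  68  69]
 [ 69  70  73  72  70  68 126 185 191 218 215 153 114 195 159 126 202 219 218 193 174 194 201 210 200 153 182  82  70  67  74  70  70]
 [ 72  70  71  73  70  71 123 212 214 218 217 193 182 215 189 160 214 221 218 174 152 126 129 135 135 125 131  77  71  72  71  70  72]
 [ 70  72  71  69  69  74 104 124 129 146 153 172 172 177 178 173 187 199 202 211 160 121 124 121 119 125 122  75  72  70  70  70  69]
 [ 70  69  72  69  6
[... 184 characters left out ...]
 120 120 121 121 121 122 123 121 123 126  81  70  74  74  69  70]
 [ 69  66  74  74  61 102 127 125 124 124 155 188 170 121 124 122 123 122 123 119 125 123 126 124 124 124 114  74  70  72  67  70  72]
 [ 74  74  74  72  70  77  96  97  91  94  97 106 106 108 121 117 117 113 116 115 119 117 125 125 128 124 114  74  72  71  71  72  70]
 [ 71  71  69  73  71  69  71  74  71  67  59  68  63  66  65  71  64  69  55  65  72  82  94  88  92  95  87  70  70  71  68  68  71]]
strap row175 R [ 70  71  69  70  87 145 198 219 221 221 221 220 221 221 222 222 223 222 213 180 101  67  70  73  74  72] B [175 174 174 176 178 189 210 221 221 221 222 222 222 222 222 222 224 222 214 186 154 167 178 180 178 178]
```

View pics/zj.png

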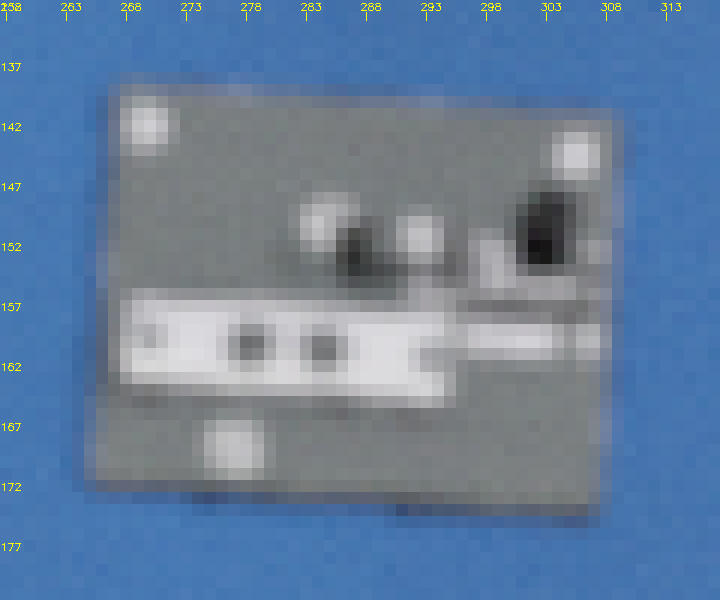

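View pics/zs.png

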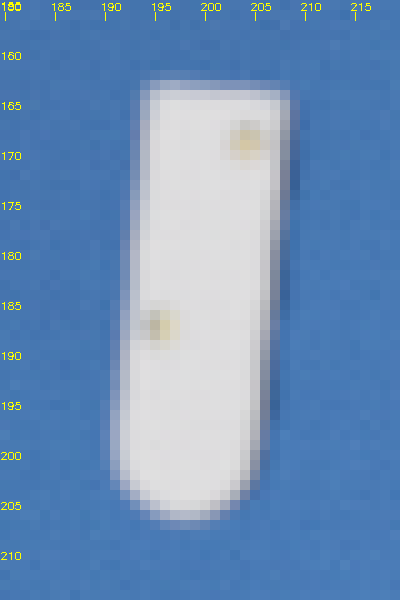

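```bash
python3 - <<'E'
from h import *
t=cv2.imread("pics/top0.png"); s=cv2.imread("pics/scene0.png")
def rep(k,im,n,a,b,z,**kw):
    c,u,r=wline(n,edge(im,a,b,**kw),z); print(k,"c",(c*1000).round(1),"ang",np.degrees(np.arctan2(u[1],u[0])).round(2)%180,"res",(r*1000).round(2))
kw=dict(ch=2,w=2,m=0.02)
rep("far",t,"top",(272,138.6),(302,140.4),.035,**kw)
rep("right lo",t,"top",(308.2,161.5),(307.6,171.5),.035,**kw)
rep("right hi",t,"top",(309.0,143.0),(308.6,150),.035,**kw)
rep("left",t,"top",(266.6,142),(265.2,169),.035,**kw)
rep("near R",t,"top",(285,172.8),(304,174.3),.035,**kw)
rep("near L",t,"top",(268,171.6),(283,172.6),.035,**kw)
rep("br far",t,"top",(270,155.6),(283,156.3),.077,**kw)
rep("br near",t,"top",(270,163.6),(293,165.2),.077,**kw)
rep("br left",t,"top",(268.1,157.5),(267.7,162.5),.077,**kw)
rep("br right",t,"top",(294.6,162.5),(294.6,164.5),.077,**kw)
rep("st right",t,"top",(208,166),(206,190),.033,**kw);rep("st left",t,"top",(193.7,166),(191.6,190),.033,**kw);rep("st far",t,"top",(195.5,163),(206.5,163.6),.033,**kw)
# strap mask
m=((t[:,:,2]>145)&(t[:,:,0]<250)).astype(np.uint8); m[:,:180]=0;m[:,220:]=0;m[:155]=0;m[215:]=0
c=max(cv2.findContours(m,0,1)[0],key=cv2.contourArea); p=c[:,0].astype(float)
W=onz("top",p,.033)[:,:2]; r=cv2.minAreaRect((W*1000).astype(np.float32)); print("strap rect",r)
print("round tip",onz("top",[(197.8,206.6)],.033).round(4))
E
```

```text
far c [699.6 -82.8] ang 84.85 res 0.75
right lo c [ 594.6 -160.3] ang 175.98 res 0.63
right hi c [ 670.4 -165.3] ang 9.900000000000006 res 0.7
left c [639.6  -4.3] ang 175.25 res 1.64
near R c [ 570.3 -104.8] ang 84.94 res 0.25
near L c [576.1 -37.4] ang 86.06 res 1.15
br far c [627.5 -41.7] ang 88.32 res 0.39
br near c [597.8 -59.8] ang 84.81 res 0.33
br left c [613.5  -6.9] ang 179.57 res 0.31
br right c [ 599.2 -107.4] ang 177.56 res 0.06
st right c [559.2 218.6] ang 174.49 res 0.19
st left c [562.  272.8] ang 174.42 res 0.27
st far c [615.9 241.6] ang 85.49 res 0.12
strap rect ((534.8297119140625, 248.6058807373047), (53.603458404541016, 162.14671325683594), 84.47469329833984)
round tip [[0.4522 0.2543 0.033 ]]
```

```bash
cat >> h.py <<'E'
from scipy.spatial.transform import Rotation as Ro
SEAT=np.array([.5975,-.0575,.035]); YJ=np.radians(-5.1)
def state():
    s=env.sense(); q=s["tool_rot"]; R=Ro.from_quat([q[1],q[2],q[3],q[0]]); return s,R
def jig(p): # seat frame mm -> world m
    c,s_=np.cos(YJ),np.sin(YJ); p=np.array(p)/1000; return SEAT+np.array([c*p[0]-s_*p[1],s_*p[0]+c*p[1],p[2]])
def plan(pos,yaw):
    """tool down, tool x at world angle yaw(deg)"""
    s,R=state(); d=R.inv().apply(np.array(pos)-s["position"])*1000
    a=np.radians(yaw); x=np.array([np.cos(a),np.sin(a),0]); z=np.array([0,0,-1.]); G=Ro.from_matrix(np.c_[x,np.cross(z,x),z])
    w=(R.inv()*G).as_rotvec()
    print("t",round(s["t"],2),"pos",s["position"].round(4),"d mm",d.round(1),"w",w.round(4),"F",s["ft_force"].round(1),"grip",round(s["gripper_width"]*88,1))
E
python3 - <<'E'
from h import *
plan([.492,.2527,.150],174.5)
plan([.492,.2527,.010],174.5)
print(onz("top",[(175,232),(235,240),(297,215),(355,228)],.05).round(3))
E
```

```text
t 0.1 pos [0.2589 0.5405 0.1869] d mm [-334.6 -158.8   37.1] w [-0.0016 -0.0005 -0.3508] F [ 0.2 -0.3 -0.4] grip 88.1
t 0.1 pos [0.2589 0.5405 0.1869] d mm [-334.6 -158.6  177.1] w [-0.0016 -0.0005 -0.3508] F [ 0.2 -0.3 -0.4] grip 88.1
[[ 0.359  0.337  0.05 ]
 [ 0.326  0.117  0.05 ]
 [ 0.413 -0.112  0.05 ]
 [ 0.361 -0.323  0.05 ]]
```

```bash
python3 -m inch '[{"dx":-334.6,"dy":-158.8,"dz":0,"wz":-0.351,"gripper":0},{"dx":-334.6,"dy":-158.8,"dz":0,"wz":-0.351,"gripper":0},{"dx":-334.6,"dy":-158.8,"dz":0,"wz":-0.351,"gripper":0},{"dx":-334.6,"dy":-158.8,"dz":0,"wz":-0.351,"gripper":0},{"dx":-334.6,"dy":-158.8,"dz":0,"wz":-0.351,"gripper":0},{"dx":-334.6,"dy":-158.8,"dz":0,"wz":-0.351,"gripper":0},{"dx":-334.6,"dy":-158.8,"dz":0,"wz":-0.351,"gripper":0},{"dx":-334.6,"dy":-158.8,"dz":0,"wz":-0.351,"gripper":0},{"dx":-334.6,"dy":-158.8,"dz":0,"wz":-0.351,"gripper":0},{"dx":-334.6,"dy":-158.8,"dz":0,"wz":-0.351,"gripper":0},{"dx":-334.6,"dy":-158.8,"dz":77,"wz":-0.351,"gripper":0},{"dx":-334.6,"dy":-158.8,"dz":77,"wz":-0.351,"gripper":0},{"dx":-334.6,"dy":-158.8,"dz":77,"wz":-0.351,"gripper":0},{"dx":-334.6,"dy":-158.8,"dz":77,"wz":-0.351,"gripper":0},{"dx":-334.6,"dy":-158.8,"dz":77,"wz":-0.351,"gripper":0}]' 50
python3 - <<'E'
from h import *
plan([.492,.2527,.010],174.5)
a=env.capture("top"); b=env.capture("scene")
cv2.imwrite("pics/g1.png",np.hstack([cv2.resize(a[120:240,140:260],None,fx=3.3,fy=3.3),cv2.resize(b[190:310,220:340],None,fx=3.3,fy=3.3)]))
E
```

```text
t 0.1 pos [0.2589 0.5405 0.1869] d mm [-334.6 -158.6  177.1] w [-0.0016 -0.0005 -0.3508] F [ 0.2 -0.3 -0.4] grip 88.1$[0]: bad value
```

View pics/g1.png

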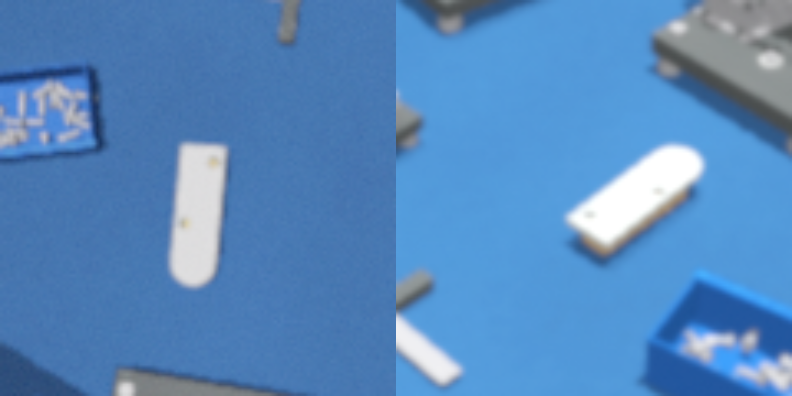

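The call was refused and nothing moved; the picture shows the strap still untouched. The rows probably need every key, so I'll give them all.

```bash
python3 -m inch '[{"wx":0,"wy":0,"wz":-0.351,"dx":-334.6,"dy":-158.8,"dz":0,"gripper":0},{"wx":0,"wy":0,"wz":-0.351,"dx":-334.6,"dy":-158.8,"dz":0,"gripper":0},{"wx":0,"wy":0,"wz":-0.351,"dx":-334.6,"dy":-158.8,"dz":0,"gripper":0},{"wx":0,"wy":0,"wz":-0.351,"dx":-334.6,"dy":-158.8,"dz":0,"gripper":0},{"wx":0,"wy":0,"wz":-0.351,"dx":-334.6,"dy":-158.8,"dz":0,"gripper":0},{"wx":0,"wy":0,"wz":-0.351,"dx":-334.6,"dy":-158.8,"dz":0,"gripper":0},{"wx":0,"wy":0,"wz":-0.351,"dx":-334.6,"dy":-158.8,"dz":0,"gripper":0},{"wx":0,"wy":0,"wz":-0.351,"dx":-334.6,"dy":-158.8,"dz":0,"gripper":0},{"wx":0,"wy":0,"wz":-0.351,"dx":-334.6,"dy":-158.8,"dz":0,"gripper":0},{"wx":0,"wy":0,"wz":-0.351,"dx":-334.6,"dy":-158.8,"dz":0,"gripper":0},{"wx":0,"wy":0,"wz":-0.351,"dx":-334.6,"dy":-158.8,"dz":77,"gripper":0},{"wx":0,"wy":0,"wz":-0.351,"dx":-334.6,"dy":-158.8,"dz":77,"gripper":0},{"wx":0,"wy":0,"wz":-0.351,"dx":-334.6,"dy":-158.8,"dz":77,"gripper":0},{"wx":0,"wy":0,"wz":-0.351,"dx":-334.6,"dy":-158.8,"dz":77,"gripper":0}]' 50
python3 - <<'E'
from h import *
plan([.492,.2527,.010],174.5)
a=env.capture("top"); b=env.capture("scene")
cv2.imwrite("pics/g2.png",np.hstack([cv2.resize(a[120:240,140:260],None,fx=3.3,fy=3.3),cv2.resize(b[170:290,220:340],None,fx=3.3,fy=3.3)]))
E
```

```text
t: 1.37
position: [0.4903, 0.2528, 0.1093]
tool_rot: [-0.002, 0.048, 0.999, -0.001]
ft_force: [-0.1, -0.3, 0.6]
gripper_width: 1.0
t 1.37 pos [0.4903 0.2528 0.1093] d mm [-2.2  0.3 99.3] w [-0.0022 -0.0047  0.0002] F [-0.1 -0.3  0.6] grip 88.0
```

View pics/g2.png

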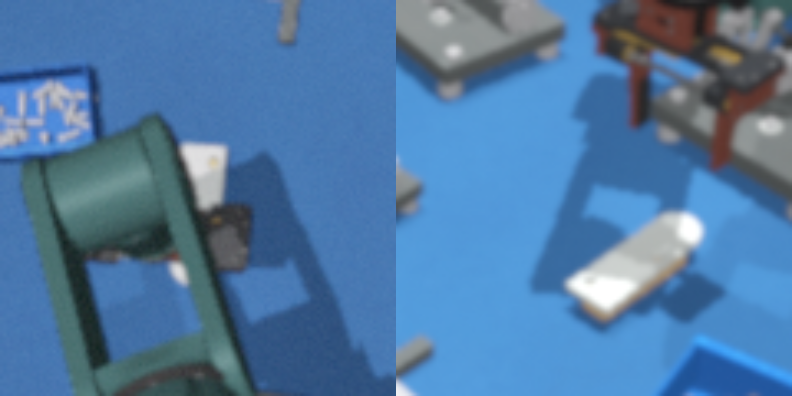

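The fingers straddle the strap: scene (292,213) and (317,224), with the strap below at (300,250). Descending now, then gripping.

```bash
python3 -m inch '[{"wx":-0.002,"wy":-0.004,"wz":0,"dx":-2,"dy":0.3,"dz":40,"gripper":0},{"wx":-0.002,"wy":-0.004,"wz":0,"dx":-2,"dy":0.3,"dz":70,"gripper":0},{"wx":-0.002,"wy":-0.004,"wz":0,"dx":-2,"dy":0.3,"dz":90,"gripper":0},{"wx":-0.002,"wy":-0.004,"wz":0,"dx":-2,"dy":0.3,"dz":98,"gripper":0},{"wx":-0.002,"wy":-0.004,"wz":0,"dx":-2,"dy":0.3,"dz":98,"gripper":0}]' 50
python3 - <<'E'
from h import *
plan([.492,.2527,.010],174.5)
E
```

```text
t: 1.88
position: [0.4945, 0.2538, 0.0127]
tool_rot: [0.002, 0.048, 0.999, 0.001]
ft_force: [-0.7, 0.9, -0.2]
gripper_width: 1.001
t 1.88 pos [0.4945 0.2538 0.0127] d mm [ 2.4 -1.4  2.7] w [0.0018 0.0037 0.0008] F [-0.7  0.9 -0.2] grip 88.1
```

```bash
python3 -m inch '[{"wx":0,"wy":0,"wz":0,"dx":0,"dy":0,"dz":1,"gripper":0},{"wx":0,"wy":0,"wz":0,"dx":0,"dy":0,"dz":1,"gripper":1},{"wx":0,"wy":0,"wz":0,"dx":0,"dy":0,"dz":1,"gripper":1},{"wx":0,"wy":0,"wz":0,"dx":0,"dy":0,"dz":1,"gripper":1},{"wx":0,"wy":0,"wz":0,"dx":0,"dy":0,"dz":1,"gripper":1},{"wx":0,"wy":0,"wz":0,"dx":0,"dy":0,"dz":1,"gripper":1},{"wx":0,"wy":0,"wz":0,"dx":0,"dy":0,"dz":1,"gripper":1},{"wx":0,"wy":0,"wz":0,"dx":0,"dy":0,"dz":1,"gripper":1},{"wx":0,"wy":0,"wz":0,"dx":0,"dy":0,"dz":1,"gripper":1},{"wx":0,"wy":0,"wz":0,"dx":0,"dy":0,"dz":1,"gripper":1},{"wx":0,"wy":0,"wz":0,"dx":0,"dy":0,"dz":1,"gripper":1},{"wx":0,"wy":0,"wz":0,"dx":0,"dy":0,"dz":1,"gripper":1}]' 50
python3 - <<'E'
from h import *
plan([.492,.2527,.010],174.5)
print(env.sense()["joint_pos"].round(3))
E
```

```text
t: 2.88
position: [0.4943, 0.2533, 0.0116]
tool_rot: [0.002, 0.048, 0.999, 0.001]
ft_force: [-0.4, 0.4, -0.3]
gripper_width: 0.206
t 2.88 pos [0.4943 0.2533 0.0116] d mm [ 2.3 -0.9  1.6] w [0.0018 0.0038 0.0002] F [-0.4  0.4 -0.3] grip 18.2
[ 0.349  0.512  1.784  0.     0.842 -1.126]
```

The opening is 18 mm, less than the 50 mm strap width. Looking before doing anything else.

```bash
python3 - <<'E'
from h import *
a=env.capture("top"); b=env.capture("scene"); print(env.sense()["gripper_width"])
cv2.imwrite("pics/g3.png",np.hstack([cv2.resize(a[120:240,140:260],None,fx=3.3,fy=3.3),cv2.resize(b[170:290,220:340],None,fx=3.3,fy=3.3)]))
E
```

```text
0.1116793134065683
```

View pics/g3.png

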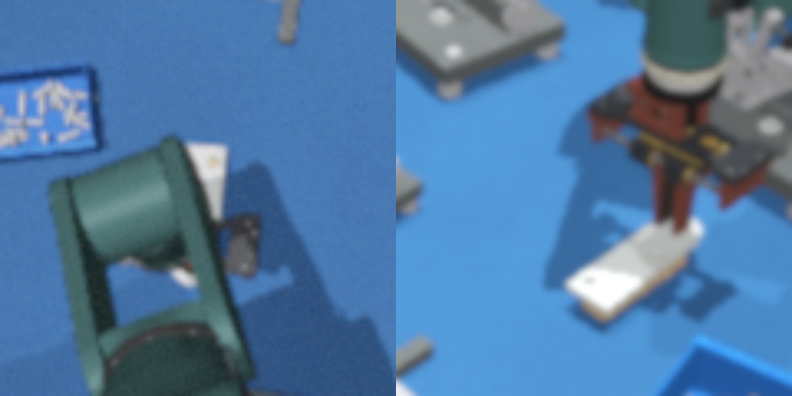

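```bash
python3 - <<'E'
from h import *
s,R=state(); p=s["position"]; print(p, R.as_matrix().round(3))
print("proj tcp scene",proj("scene",[p, p+[0,0,.04], p+[0,0,.1]]).round(1), "top",proj("top",[p,p+[0,0,.1]]).round(1))
o,d=ray("scene",[(303,238.5)])
for z in (.0,.012,.033,.05,.08): print(z,onz("scene",[(303,238.5)],z).round(4))
b=env.capture("scene"); x0,y0=265,175
c=cv2.resize(b[y0:y0+110,x0:x0+110],None,fx=5.4,fy=5.4,interpolation=cv2.INTER_CUBIC); cv2.imwrite("pics/g4.png",c)
E
```

```text
[0.49436291 0.25337164 0.01157528] [[-0.995  0.096  0.004]
 [ 0.096  0.995  0.001]
 [-0.004  0.002 -1.   ]]
proj tcp scene [[302.4 245.8]
 [303.1 236.6]
 [304.1 222.1]] top [[198.8 196. ]
 [195.1 192.9]]
0.0 [[0.4494 0.2272 0.    ]]
0.012 [[0.4618 0.2345 0.012 ]]
0.033 [[0.4835 0.2473 0.033 ]]
0.05 [[0.5011 0.2576 0.05  ]]
0.08 [[0.5321 0.2759 0.08  ]]
```

View pics/g4.png

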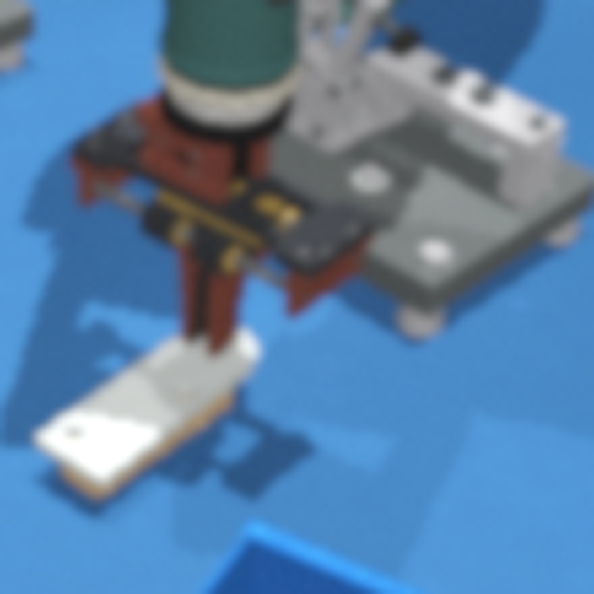

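```bash
python3 - <<'E'
from h import *
p0=np.array([.2589,.5405,.1869]); a=np.radians(154.4); y=np.array([.432,.902,0])
for h in(0,.03): print(h,proj("scene",[p0+[0,0,h]+y*.044,p0+[0,0,h]-y*.044]).round(1))
p=np.array([.4903,.2528,.1093]); a=np.array([.0958,.995,0])
for h in(0,.03): print("g2",h,proj("scene",[p+[0,0,h]+a*.05,p+[0,0,h]-a*.05]).round(1))
s=cv2.imread("pics/scene0.png"); cv2.imwrite("pics/f0.png",cv2.resize(s[120:220,380:500],None,fx=5,fy=5))
print(env.sense()["gripper_width"], env.sense()["t"])
E
```

```text
0 [[436.  208.1]
 [414.9 193.7]]
0.03 [[438.3 200. ]
 [416.8 185.7]]
g2 0 [[317.2 228.7]
 [292.5 215.5]]
g2 0.03 [[317.9 221.1]
 [292.9 208.1]]
0.06840949627873323 3.0333
```

View pics/f0.png

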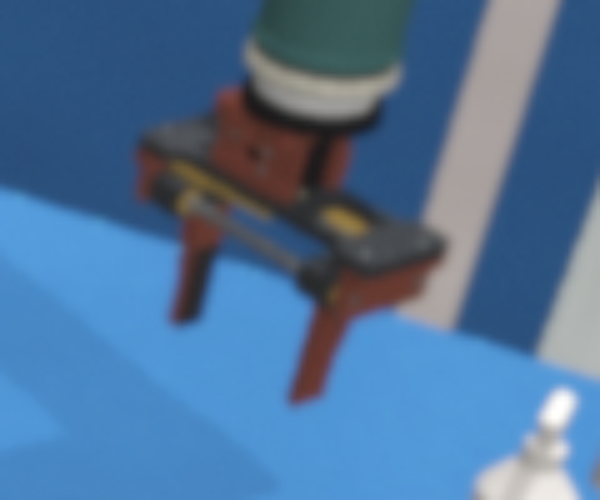

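The picture shows the shut fingers above the strap, tips at scene (303,239). In every earlier frame the tips also appear about 29 mm above the reported TCP: predicted (436,208)/(415,194), seen (440,200)/(416,184). So the reported TCP sits about 29 mm beyond the real tips, and the strap was not touched. I'll open, go lower by that amount and watch the force.

```bash
python3 -m inch '[{"wx":0.001,"wy":0.003,"wz":0,"dx":2,"dy":-0.9,"dz":-4,"gripper":0},{"wx":0.001,"wy":0.003,"wz":0,"dx":2,"dy":-0.9,"dz":-4,"gripper":0},{"wx":0.001,"wy":0.003,"wz":0,"dx":2,"dy":-0.9,"dz":-4,"gripper":0},{"wx":0.001,"wy":0.003,"wz":0,"dx":2,"dy":-0.9,"dz":-4,"gripper":0},{"wx":0.001,"wy":0.003,"wz":0,"dx":2,"dy":-0.9,"dz":-4,"gripper":0},{"wx":0.001,"wy":0.003,"wz":0,"dx":2,"dy":-0.9,"dz":-4,"gripper":0},{"wx":0.001,"wy":0.003,"wz":0,"dx":2,"dy":-0.9,"dz":-4,"gripper":0},{"wx":0.001,"wy":0.003,"wz":0,"dx":2,"dy":-0.9,"dz":-4,"gripper":0},{"wx":0.001,"wy":0.003,"wz":0,"dx":2,"dy":-0.9,"dz":-4,"gripper":0},{"wx":0.001,"wy":0.003,"wz":0,"dx":2,"dy":-0.9,"dz":-4,"gripper":0}]' 50
python3 - <<'E'
from h import *
plan([.492,.2527,-.0175],174.5)
b=env.capture("scene"); cv2.imwrite("pics/g5.png",cv2.resize(b[175:285,265:375],None,fx=5.4,fy=5.4,interpolation=cv2.INTER_CUBIC))
E
```

```text
t: 3.87
position: [0.4923, 0.2527, 0.0156]
tool_rot: [0.0, 0.048, 0.999, 0.0]
ft_force: [-1.1, 1.0, -0.2]
gripper_width: 0.785
t 3.87 pos [0.4923 0.2527 0.0156] d mm [ 0.3 -0.  33.1] w [0.0009 0.0009 0.0002] F [-1.1  1.  -0.2] grip 69.0
```

View pics/g5.png

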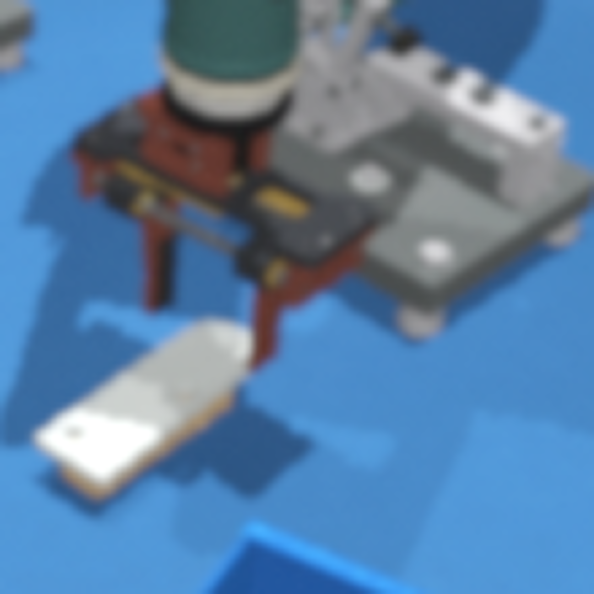

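```bash
python3 -m inch '[{"wx":0,"wy":0,"wz":0,"dx":0,"dy":0,"dz":0,"gripper":0},{"wx":0,"wy":0,"wz":0,"dx":0,"dy":0,"dz":0,"gripper":0},{"wx":0,"wy":0,"wz":0,"dx":0,"dy":0,"dz":0,"gripper":0},{"wx":0,"wy":0,"wz":0,"dx":0,"dy":0,"dz":12,"gripper":0},{"wx":0,"wy":0,"wz":0,"dx":0,"dy":0,"dz":15,"gripper":0},{"wx":0,"wy":0,"wz":0,"dx":0,"dy":0,"dz":15,"gripper":0}]' 50
python3 - <<'E'
from h import *
plan([.492,.2527,-.0175],174.5)
b=env.capture("scene"); cv2.imwrite("pics/g6.png",cv2.resize(b[175:285,265:375],None,fx=5.4,fy=5.4,interpolation=cv2.INTER_CUBIC))
p=np.array([.4923,.2527,.0156])
for h in(.025,.028,.031):print(h,proj("scene",[p+[0,0,h]]))
E
```

```text
t: 4.42
position: [0.4914, 0.2523, -0.0001]
tool_rot: [-0.0, 0.048, 0.999, 0.0]
ft_force: [-0.4, -0.2, -0.3]
gripper_width: 1.003
t 4.42 pos [ 4.914e-01  2.523e-01 -1.000e-04] d mm [-0.6  0.4 17.4] w [ 0.     -0.0008  0.0002] F [-0.4 -0.2 -0.3] grip 88.3
0.025 [[303.05594324 238.74257905]]
0.028 [[303.10510487 238.04141008]]
0.031 [[303.15438064 237.3385224 ]]
```

View pics/g6.png

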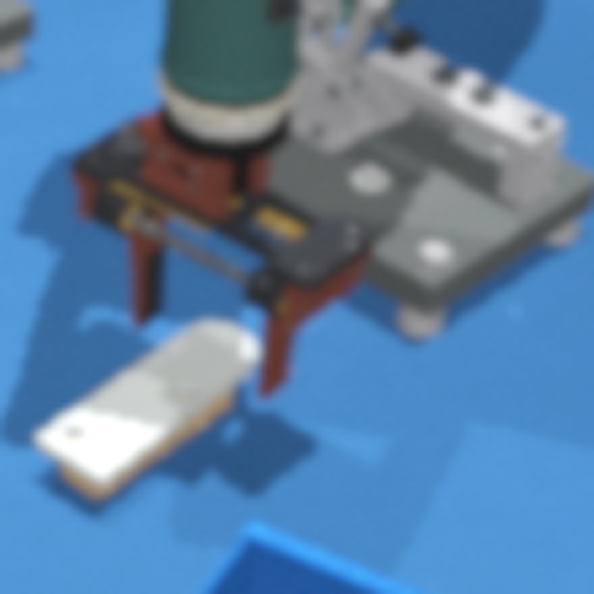

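The open fingers now pass clear of both sides of the strap, tips at scene (291,235) and (315,248). Another 16 mm down, then grip.

```bash
python3 -m inch '[{"wx":0,"wy":0,"wz":0,"dx":0,"dy":0,"dz":8,"gripper":0},{"wx":0,"wy":0,"wz":0,"dx":0,"dy":0,"dz":14,"gripper":0},{"wx":0,"wy":0,"wz":0,"dx":0,"dy":0,"dz":16,"gripper":0},{"wx":0,"wy":0,"wz":0,"dx":0,"dy":0,"dz":16,"gripper":0},{"wx":0,"wy":0,"wz":0,"dx":0,"dy":0,"dz":16,"gripper":1},{"wx":0,"wy":0,"wz":0,"dx":0,"dy":0,"dz":16,"gripper":1},{"wx":0,"wy":0,"wz":0,"dx":0,"dy":0,"dz":16,"gripper":1},{"wx":0,"wy":0,"wz":0,"dx":0,"dy":0,"dz":16,"gripper":1},{"wx":0,"wy":0,"wz":0,"dx":0,"dy":0,"dz":16,"gripper":1},{"wx":0,"wy":0,"wz":0,"dx":0,"dy":0,"dz":16,"gripper":1},{"wx":0,"wy":0,"wz":0,"dx":0,"dy":0,"dz":16,"gripper":1},{"wx":0,"wy":0,"wz":0,"dx":0,"dy":0,"dz":16,"gripper":1},{"wx":0,"wy":0,"wz":0,"dx":0,"dy":0,"dz":16,"gripper":1},{"wx":0,"wy":0,"wz":0,"dx":0,"dy":0,"dz":16,"gripper":1},{"wx":0,"wy":0,"wz":0,"dx":0,"dy":0,"dz":16,"gripper":1}]' 50
python3 - <<'E'
from h import *
plan([.492,.2527,-.0175],174.5)
b=env.capture("scene"); cv2.imwrite("pics/g7.png",cv2.resize(b[175:285,265:375],None,fx=5.4,fy=5.4,interpolation=cv2.INTER_CUBIC))
E
```

```text
t: 5.72
position: [0.4922, 0.2525, -0.0153]
tool_rot: [0.0, 0.048, 0.999, 0.0]
ft_force: [-1.4, -2.4, 4.4]
gripper_width: 0.563
t 5.72 pos [ 0.4922  0.2525 -0.0153] d mm [0.2 0.2 2.2] w [0.0006 0.0008 0.0003] F [-1.4 -2.4  4.4] grip 49.5
```

View pics/g7.png

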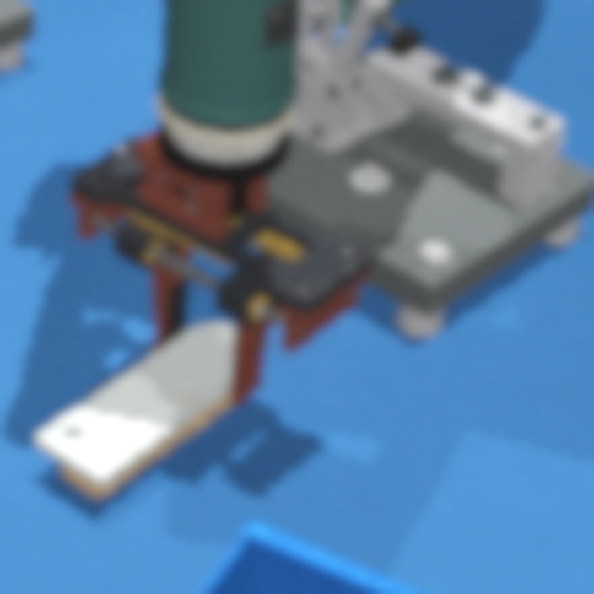

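Gripped: the opening is 49.5 mm and the fingers are on both sides of the strap. Lift, then carry it to in front of the jig.

```bash
python3 - <<'E'
from h import *
g=jig([-158,0,0]); plan([g[0],g[1],.08],174.9); print(g)
E
```

```text
t 5.77 pos [ 0.4922  0.2525 -0.0153] d mm [  23.5 -299.5  -95.5] w [ 0.0006  0.0008 -0.0067] F [-1.2 -2.2  3.7] grip 49.6
[ 0.44012551 -0.0434547   0.035     ]
```

```bash
python3 -m inch '[{"wx":0,"wy":0,"wz":0,"dx":0,"dy":0,"dz":-10,"gripper":1},{"wx":0,"wy":0,"wz":0,"dx":0,"dy":0,"dz":-30,"gripper":1},{"wx":0,"wy":0,"wz":0,"dx":0,"dy":0,"dz":-55,"gripper":1},{"wx":0,"wy":0,"wz":0,"dx":0,"dy":0,"dz":-80,"gripper":1},{"wx":0,"wy":0,"wz":0,"dx":3,"dy":-10,"dz":-95,"gripper":1},{"wx":0,"wy":0,"wz":-0.007,"dx":10,"dy":-35,"dz":-95,"gripper":1},{"wx":0,"wy":0,"wz":-0.007,"dx":23.5,"dy":-65,"dz":-95,"gripper":1},{"wx":0,"wy":0,"wz":-0.007,"dx":23.5,"dy":-95,"dz":-95,"gripper":1},{"wx":0,"wy":0,"wz":-0.007,"dx":23.5,"dy":-125,"dz":-95,"gripper":1},{"wx":0,"wy":0,"wz":-0.007,"dx":23.5,"dy":-155,"dz":-95,"gripper":1},{"wx":0,"wy":0,"wz":-0.007,"dx":23.5,"dy":-185,"dz":-95,"gripper":1},{"wx":0,"wy":0,"wz":-0.007,"dx":23.5,"dy":-215,"dz":-95,"gripper":1},{"wx":0,"wy":0,"wz":-0.007,"dx":23.5,"dy":-245,"dz":-95,"gripper":1},{"wx":0,"wy":0,"wz":-0.007,"dx":23.5,"dy":-270,"dz":-95,"gripper":1},{"wx":0,"wy":0,"wz":-0.007,"dx":23.5,"dy":-288,"dz":-95,"gripper":1},{"wx":0,"wy":0,"wz":-0.007,"dx":23.5,"dy":-297,"dz":-95,"gripper":1},{"wx":0,"wy":0,"wz":-0.007,"dx":23.5,"dy":-299.5,"dz":-95,"gripper":1},{"wx":0,"wy":0,"wz":-0.007,"dx":23.5,"dy":-299.5,"dz":-95,"gripper":1}]' 50
python3 - <<'E'
from h import *
g=jig([-158,0,0]); plan([g[0],g[1],.0067],174.9); print(env.sense()["joint_pos"].round(2))
a=env.capture("top"); b=env.capture("scene"); cv2.imwrite("pics/i1t.png",a);cv2.imwrite("pics/i1s.png",b)
cv2.imwrite("pics/i1.png",np.hstack([cv2.resize(a[110:240,220:350],None,fx=3,fy=3),cv2.resize(b[140:270,160:290],None,fx=3,fy=3)]))
E
```

```text
t: 7.27
position: [0.4404, -0.0433, 0.0795]
tool_rot: [0.001, 0.045, 0.999, 0.001]
ft_force: [-0.1, -0.7, -1.7]
gripper_width: 0.565
t 7.27 pos [ 0.4404 -0.0433  0.0795] d mm [ 0.3 -0.3 72.8] w [ 0.0013  0.0013 -0.0011] F [-0.1 -0.7 -1.7] grip 49.7
[-0.26  0.28  1.97  0.    0.9  -1.74]
```

View pics/i1.png

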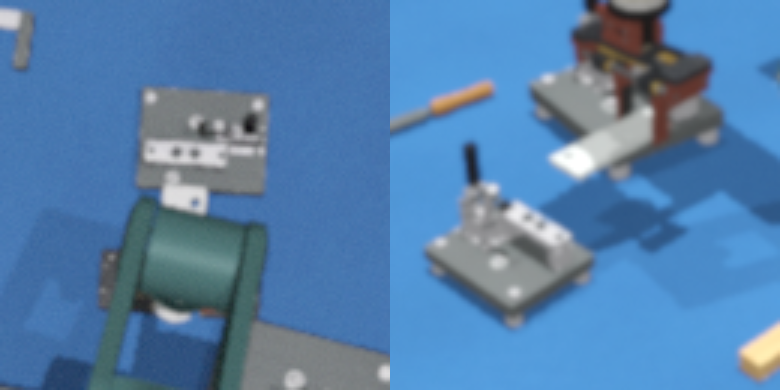

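```bash
python3 - <<'E'
from h import *
for n in("top","scene"):
  print(n,"pins",proj(n,[jig([-10,13,5]),jig([62,-13,5])]).round(1),"foot",proj(n,[jig([42,-13,66])]).round(1), "bolt(-24+12,58-12)",proj(n,[jig([92,46,0]),jig([92,-90,0])]).round(1))
# blobs
t=cv2.imread("pics/top0.png").astype(float); g=t.mean(2)
for nm,(x0,x1,y0,y1) in {"A":(273,282,165,172),"B":(282,289,147,152)}.items():
  w=np.clip(g[y0:y1,x0:x1]-140,0,None); Y,X=np.mgrid[y0:y1,x0:x1]; c=((w*X).sum()/w.sum(),(w*Y).sum()/w.sum()); print(nm,c,onz("top",[c],.042)[0].round(4))
E
```

```text
top pins [[277.1 168.4]
 [285.3 150. ]] foot [[285.8 152. ]] bolt(-24+12,58-12) [[270.1 141.4]
 [306.2 143.9]]
scene pins [[217.1 219.4]
 [196.7 225.6]] foot [[199.6 208.9]] bolt(-24+12,58-12) [[201.2 238.3]
 [176.3 221.4]]
A (np.float64(277.0985915492957), np.float64(168.83738796414855)) [ 0.5869 -0.0434  0.042 ]
B (np.float64(284.3820408163265), np.float64(149.7534693877551)) [ 0.6587 -0.0724  0.042 ]
```

```bash
python3 - <<'E'
from h import *
s=cv2.imread("pics/scene0.png"); 
c=cv2.resize(s[205:250,168:232],None,fx=12,fy=12,interpolation=cv2.INTER_NEAREST); cv2.imwrite("pics/sj.png",c)
g=s.astype(float).mean(2)
x0,x1,y0,y1=191,201,222,233
w=np.clip(g[y0:y1,x0:x1]-165,0,None); Y,X=np.mgrid[y0:y1,x0:x1]; c=((w*X).sum()/w.sum(),(w*Y).sum()/w.sum()); print(c,[onz("scene",[c],z)[0].round(4) for z in(.036,.038,.042)])
print("pred far",jig([62,-13,0]),"near",jig([-10,13,0]))
print(g[220:234,189:204].astype(int))
E
```

```text
(np.float64(195.500849858357), np.float64(227.0906515580737)) [array([ 0.6631, -0.0772,  0.036 ]), array([ 0.6648, -0.0752,  0.038 ]), array([ 0.6682, -0.0714,  0.042 ])]
pred far [ 0.65809892 -0.07595998  0.035     ] near [ 0.58869522 -0.04366252  0.035     ]
[[171 150 141 152 169 184 185 174 161 145 130 109  91  85  83]
 [159 147 146 152 160 170 171 159 145 136 127 110  93  86  82]
 [146 148 155 150 141 138 138 134 133 134 134 125 113  99  90]
 [143 145 148 139 128 120 116 114 115 124 133 136 131 122 108]
 [145 144 143 138 137 137 140 136 122 118 130 139 141 136 126]
 [146 146 145 145 152 166 179 180 164 147 139 140 142 140 137]
 [147 147 147 153 170 191 202 203 194 179 154 140 137 138 139]
 [148 148 148 157 181 203 208 204 198 186 160 139 136 137 140]
 [147 148 149 155 176 198 206 201 191 175 154 141 139 142 145]
 [147 148 149 151 161 176 184 180 171 159 149 144 144 146 147]
 [148 148 148 148 151 156 158 158 155 151 148 147 147 147 148]
 [148 148 148 149 149 150 150 150 150 150 149 149 149 147 148]
 [148 149 149 149 150 150 150 150 150 150 150 150 150 149 148]
 [145 149 150 150 149 150 151 150 151 150 151 151 150 150 149]]
```

View pics/sj.png

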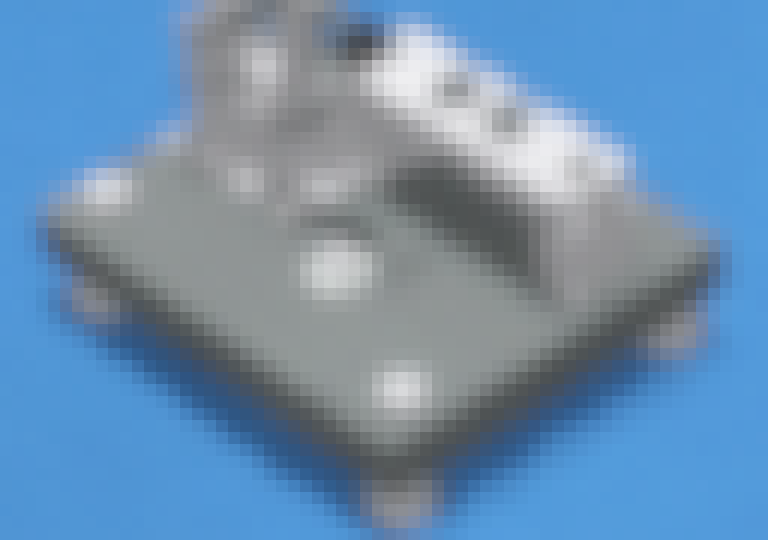

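```bash
python3 - <<'E'
from h import *
t=cv2.imread("pics/i1t.png"); s=cv2.imread("pics/i1s.png")
ax=np.array([np.cos(YJ),np.sin(YJ),0]); ay=np.array([-np.sin(YJ),np.cos(YJ),0])
o=np.array([.4404,-.0433,0])+.0428*ax; o[2]=.0795+.0403+.008
P=[o+.08*ax+.025*ay,o+.08*ax-.025*ay,o+.062*ax-.013*ay,o-.01*ax+.013*ay]
for n in("top","scene"): print(n,proj(n,P).round(2))
for im,(x0,y0,x1,y1),k,nm in((t,(268,165,298,190),20,"e1"),(s,(205,180,265,205),12,"e2")):
    a=cv2.resize(im[y0:y1,x0:x1],None,fx=k,fy=k,interpolation=cv2.INTER_NEAREST)
    for x in range(x0,x1,5): cv2.putText(a,str(x),((x-x0)*k,10),0,.35,(0,255,255),1)
    for y in range(y0,y1,5): cv2.putText(a,str(y),(0,int((y-y0+.5)*k+4)),0,.35,(0,255,255),1)
    cv2.imwrite(f"pics/{nm}.png",a)
E
```

```text
top [[274.08 171.06]
 [288.18 172.02]
 [284.47 176.81]
 [275.79 196.52]]
scene [[223.36 197.3 ]
 [213.65 191.83]
 [219.76 191.02]
 [239.56 185.55]]
```

View pics/e1.png

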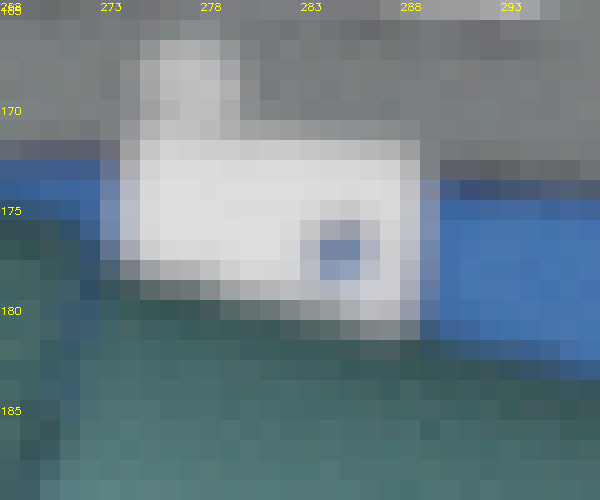

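View pics/e2.png

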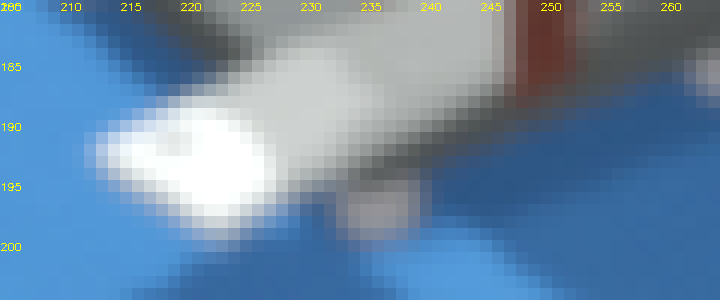

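The square end is visible at top (273.7–289, 171), and its far hole at (284.4,176.7) against a predicted (284.5,176.8). So the top camera and the robot agree within about 0.5 mm. The bright discs at top (277.1,168.8) and (284.4,149.8) are the pins, which puts the seat at (0.597,-0.0573). The scene view places the jig a few mm further in x, so I'll trust the top view and feel for the pins. Next: lower to 12 mm above the bed.

```bash
sed -i 's/^SEAT=.*; YJ/SEAT=np.array([.5969,-.0573,.035]); YJ/' h.py
python3 -m inch '[{"wx":0.001,"wy":0.001,"wz":0,"dx":0,"dy":0,"dz":25,"gripper":1},{"wx":0.001,"wy":0.001,"wz":0,"dx":0,"dy":0,"dz":50,"gripper":1},{"wx":0.001,"wy":0.001,"wz":0,"dx":0,"dy":0,"dz":66,"gripper":1},{"wx":0.001,"wy":0.001,"wz":0,"dx":0,"dy":0,"dz":72,"gripper":1},{"wx":0.001,"wy":0.001,"wz":0,"dx":0,"dy":0,"dz":72,"gripper":1},{"wx":0.001,"wy":0.001,"wz":0,"dx":0,"dy":0,"dz":72,"gripper":1}]' 50
python3 - <<'E'
from h import *
g=jig([-42.8,0,0]); plan([g[0],g[1],.0067],174.9)
b=env.capture("scene"); cv2.imwrite("pics/i2.png",cv2.resize(b[165:255,160:280],None,fx=6,fy=6,interpolation=cv2.INTER_CUBIC))
E
```

```text
t: 7.87
position: [0.4404, -0.0426, 0.0075]
tool_rot: [-0.0, 0.044, 0.999, 0.0]
ft_force: [0.2, 0.1, -2.2]
gripper_width: 0.564
t 7.87 pos [ 0.4404 -0.0426  0.0075] d mm [-114.4   -0.9    0.7] w [ 0.0001 -0.0004  0.0012] F [ 0.2  0.1 -2.2] grip 49.6
```

View pics/i2.png

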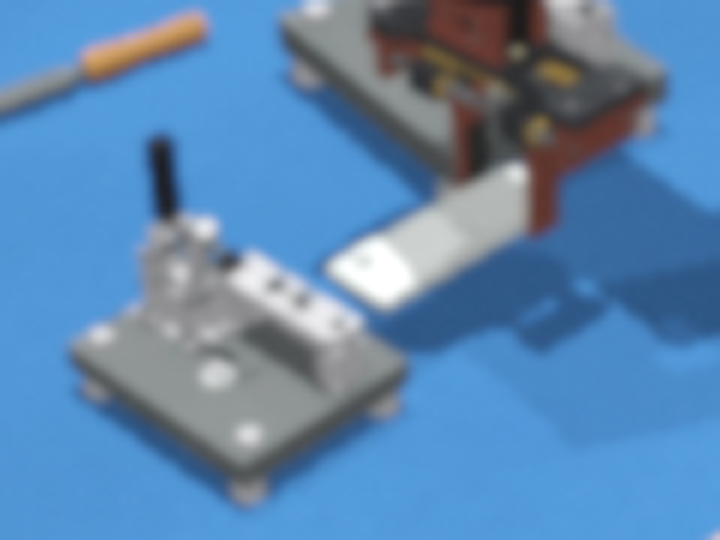

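The strap is level just in front of the bridge, square end at scene (217,213) and bridge at about (210,217). First slide: 60 mm.

```bash

python3 -m inch '[{"wx":0,"wy":0,"wz":0.001,"dx":-10,"dy":-0.9,"dz":0.5,"gripper":1},{"wx":0,"wy":0,"wz":0.001,"dx":-20,"dy":-0.9,"dz":0.5,"gripper":1},{"wx":0,"wy":0,"wz":0.001,"dx":-30,"dy":-0.9,"dz":0.5,"gripper":1},{"wx":0,"wy":0,"wz":0.001,"dx":-40,"dy":-0.9,"dz":0.5,"gripper":1},{"wx":0,"wy":0,"wz":0.001,"dx":-50,"dy":-0.9,"dz":0.5,"gripper":1},{"wx":0,"wy":0,"wz":0.001,"dx":-60,"dy":-0.9,"dz":0.5,"gripper":1},{"wx":0,"wy":0,"wz":0.001,"dx":-60,"dy":-0.9,"dz":0.5,"gripper":1}]' 50
python3 - <<'E'
from h import *
g=jig([-42.8,0,0]); plan([g[0],g[1],.0067],174.9)
b=env.capture("scene"); cv2.imwrite("pics/i3.png",cv2.resize(b[165:255,160:280],None,fx=6,fy=6,interpolation=cv2.INTER_CUBIC))
E
```

```text
t: 8.5
position: [0.5037, -0.0501, 0.0072]
tool_rot: [0.002, 0.045, 0.999, -0.0]
ft_force: [1.1, -0.3, -2.9]
gripper_width: 0.562
t 8.5 pos [ 0.5037 -0.0501  0.0072] d mm [-50.7   1.2   0.6] w [-0.0006  0.0036 -0.0008] F [ 1.1 -0.3 -2.9] grip 49.5
```

View pics/i3.png

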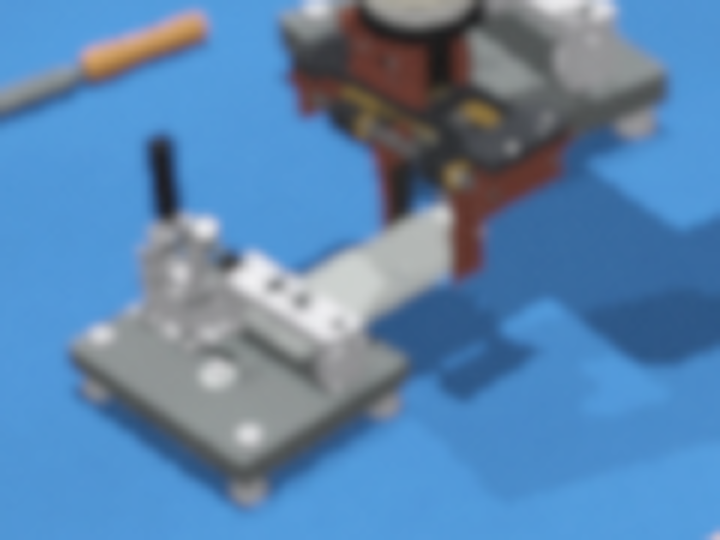

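The strap's end is entering under the bridge at scene (212,222), with no contact force. Continuing.

```bash

python3 -m inch '[{"wx":0,"wy":0.002,"wz":0,"dx":-8,"dy":0.6,"dz":0.3,"gripper":1},{"wx":0,"wy":0.002,"wz":0,"dx":-16,"dy":0.6,"dz":0.3,"gripper":1},{"wx":0,"wy":0.002,"wz":0,"dx":-24,"dy":0.6,"dz":0.3,"gripper":1},{"wx":0,"wy":0.002,"wz":0,"dx":-32,"dy":0.6,"dz":0.3,"gripper":1},{"wx":0,"wy":0.002,"wz":0,"dx":-40,"dy":0.6,"dz":0.3,"gripper":1},{"wx":0,"wy":0.002,"wz":0,"dx":-48,"dy":0.6,"dz":0.3,"gripper":1},{"wx":0,"wy":0.002,"wz":0,"dx":-51,"dy":0.6,"dz":0.3,"gripper":1},{"wx":0,"wy":0.002,"wz":0,"dx":-51,"dy":0.6,"dz":0.3,"gripper":1},{"wx":0,"wy":0.002,"wz":0,"dx":-51,"dy":0.6,"dz":0.3,"gripper":1},{"wx":0,"wy":0.002,"wz":0,"dx":-51,"dy":0.6,"dz":0.3,"gripper":1}]' 50
python3 - <<'E'
from h import *
g=jig([-42.8,0,0]); plan([g[0],g[1],.0067],174.9)
b=env.capture("scene"); a=env.capture("top"); cv2.imwrite("pics/i4t.png",a); cv2.imwrite("pics/i4s.png",b)
plan([g[0],g[1],.0067],174.9)
cv2.imwrite("pics/i4.png",np.hstack([cv2.resize(b[175:255,165:265],None,fx=4,fy=4,interpolation=cv2.INTER_CUBIC),cv2.resize(a[130:210,240:340],None,fx=4,fy=4,interpolation=cv2.INTER_CUBIC)]))
E
```

```text
t: 9.38
position: [0.55, -0.0532, 0.0064]
tool_rot: [-0.002, 0.045, 0.999, 0.0]
ft_force: [0.2, 0.3, -1.5]
gripper_width: 0.564
t 9.38 pos [ 0.55   -0.0532  0.0064] d mm [-4.2  0.1 -0.4] w [ 0.     -0.0031 -0.0007] F [ 0.2  0.3 -1.5] grip 49.6
t 9.48 pos [ 0.5501 -0.0533  0.0064] d mm [-4.2  0.1 -0.3] w [ 0.     -0.0029 -0.0008] F [-0.6  0.6 -2. ] grip 49.4
```

View pics/i4.png

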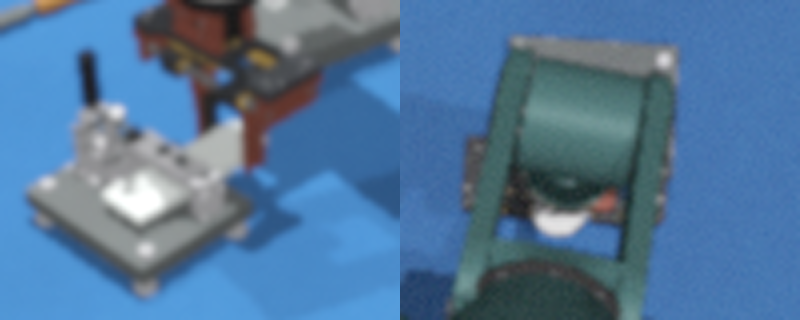

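```bash
python3 - <<'E'
from h import *
s=cv2.imread("pics/i4s.png"); x0,y0,k=185,210,20
a=cv2.resize(s[y0:y0+27,x0:x0+38],None,fx=k,fy=k,interpolation=cv2.INTER_NEAREST)
for x in range(x0,x0+38,5): cv2.putText(a,str(x),((x-x0)*k,10),0,.35,(0,0,255),1)
for y in range(y0,y0+27,5): cv2.putText(a,str(y),(0,int((y-y0+.5)*k+4)),0,.35,(0,0,255),1)
cv2.imwrite("pics/e3.png",a)
ax=np.array([np.cos(YJ),np.sin(YJ),0]); ay=np.array([-np.sin(YJ),np.cos(YJ),0])
o=np.array([.55,-.0532,0])+.0428*ax; o[2]=.0064+.0403+.008
print("pred hole,corners",proj("scene",[o+.062*ax-.013*ay,o+.08*ax+.025*ay,o+.08*ax-.025*ay]).round(2),(o+.062*ax-.013*ay).round(4))
E
```

```text
pred hole,corners [[197.41 221.61]
 [200.55 228.71]
 [191.15 222.51]] [ 0.6532 -0.0755  0.0547]
```

View pics/e3.png

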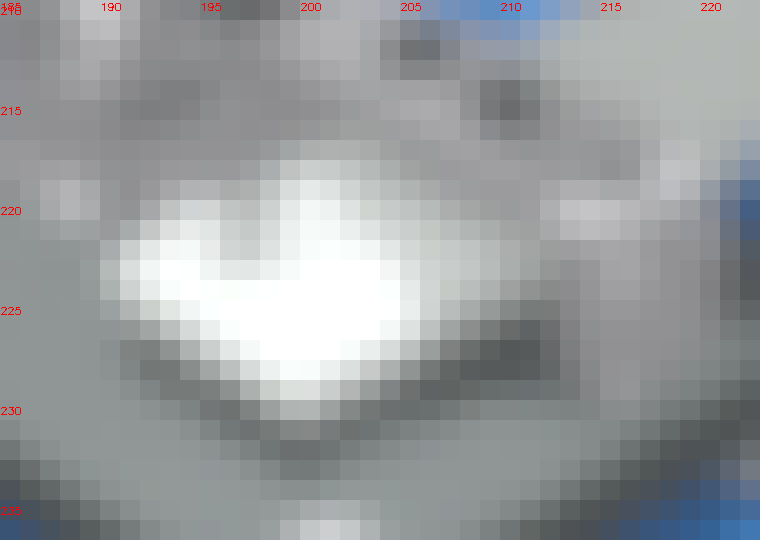

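The scene view shows the far hole at (196.6,221.2), prediction (197.4,221.6), so the strap is held as expected. Now the last 5 mm forward, then down gently while watching the force.

```bash

python3 -m inch '[{"wx":0,"wy":-0.003,"wz":-0.001,"dx":-3,"dy":0.1,"dz":0,"gripper":1},{"wx":0,"wy":-0.003,"wz":-0.001,"dx":-5,"dy":0.1,"dz":0,"gripper":1},{"wx":0,"wy":-0.003,"wz":-0.001,"dx":-5,"dy":0.1,"dz":0,"gripper":1},{"wx":0,"wy":-0.003,"wz":-0.001,"dx":-5,"dy":0.1,"dz":0,"gripper":1},{"wx":0,"wy":-0.003,"wz":-0.001,"dx":-5,"dy":0.1,"dz":2,"gripper":1},{"wx":0,"wy":-0.003,"wz":-0.001,"dx":-5,"dy":0.1,"dz":4,"gripper":1},{"wx":0,"wy":-0.003,"wz":-0.001,"dx":-5,"dy":0.1,"dz":4,"gripper":1},{"wx":0,"wy":-0.003,"wz":-0.001,"dx":-5,"dy":0.1,"dz":4,"gripper":1}]' 25
python3 - <<'E'
from h import *
g=jig([-42.8,0,0]); plan([g[0],g[1],.0067],174.9); print(env.sense()["torque"].round(2))
E
python3 -m inch '[{"wx":0,"wy":0,"wz":0,"dx":0,"dy":0,"dz":1,"gripper":1},{"wx":0,"wy":0,"wz":0,"dx":0,"dy":0,"dz":2,"gripper":1},{"wx":0,"wy":0,"wz":0,"dx":0,"dy":0,"dz":2,"gripper":1},{"wx":0,"wy":0,"wz":0,"dx":0,"dy":0,"dz":2,"gripper":1}]' 25
python3 - <<'E'
from h import *
g=jig([-42.8,0,0]); plan([g[0],g[1],.0067],174.9); print(env.sense()["torque"].round(2))
E
```

```text
t: 10.15
position: [0.5555, -0.0537, 0.0023]
tool_rot: [0.0, 0.044, 0.999, -0.0]
ft_force: [0.3, -0.5, -1.7]
gripper_width: 0.567
t 10.15 pos [ 0.5555 -0.0537  0.0023] d mm [ 1.2  0.1 -4.4] w [-0.      0.0004  0.0002] F [ 0.3 -0.5 -1.7] grip 49.9
[ 0.11  0.09 -0.03]
t: 10.48
position: [0.5557, -0.0537, 0.0004]
tool_rot: [0.0, 0.044, 0.999, -0.0]
ft_force: [-0.8, 0.2, -2.5]
gripper_width: 0.567
t 10.48 pos [ 5.557e-01 -5.370e-02  4.000e-04] d mm [ 1.5  0.1 -6.3] w [-0.0001  0.0008  0.0002] F [-0.8  0.2 -2.5] grip 49.9
[0.06 0.13 0.01]
```

At 5.7 mm above the bed, which is below the pin tops, there is still no contact force, so both pins appear to have entered the holes. Continuing down.

```bash

python3 -m inch '[{"wx":0,"wy":0,"wz":0,"dx":0,"dy":0,"dz":0.7,"gripper":1},{"wx":0,"wy":0,"wz":0,"dx":0,"dy":0,"dz":1.5,"gripper":1},{"wx":0,"wy":0,"wz":0,"dx":0,"dy":0,"dz":1.5,"gripper":1},{"wx":0,"wy":0,"wz":0,"dx":0,"dy":0,"dz":1.5,"gripper":1}]' 25
python3 - <<'E'
from h import *
g=jig([-42.8,0,0]); plan([g[0],g[1],.0067],174.9); print(env.sense()["torque"].round(2))
E
python3 -m inch '[{"wx":0,"wy":0,"wz":0,"dx":0,"dy":0,"dz":0.7,"gripper":1},{"wx":0,"wy":0,"wz":0,"dx":0,"dy":0,"dz":1.5,"gripper":1},{"wx":0,"wy":0,"wz":0,"dx":0,"dy":0,"dz":1.5,"gripper":1},{"wx":0,"wy":0,"wz":0,"dx":0,"dy":0,"dz":1.5,"gripper":1}]' 25
python3 - <<'E'
from h import *
g=jig([-42.8,0,0]); plan([g[0],g[1],.0067],174.9); print(env.sense()["torque"].round(2))
b=env.capture("scene"); cv2.imwrite("pics/i5.png",cv2.resize(b[195:250,165:245],None,fx=9,fy=9,interpolation=cv2.INTER_CUBIC))
E
```

```text
t: 10.82
position: [0.5559, -0.0538, -0.0008]
tool_rot: [0.001, 0.044, 0.999, -0.0]
ft_force: [0.0, -1.2, 1.0]
gripper_width: 0.567
t 10.82 pos [ 0.5559 -0.0538 -0.0008] d mm [ 1.6  0.2 -7.5] w [-0.0002  0.0013  0.0002] F [ 0.  -1.2  1. ] grip 49.9
[0.04 0.14 0.  ]
t: 11.15
position: [0.5555, -0.0542, -0.0028]
tool_rot: [0.0, 0.044, 0.999, -0.0]
ft_force: [-0.8, -3.3, -2.6]
gripper_width: 0.565
t 11.15 pos [ 0.5555 -0.0542 -0.0028] d mm [ 1.3  0.6 -9.5] w [-0.0007  0.0005  0.0003] F [-0.8 -3.3 -2.6] grip 49.7
[-0.59  0.19 -0.14]
```

View pics/i5.png

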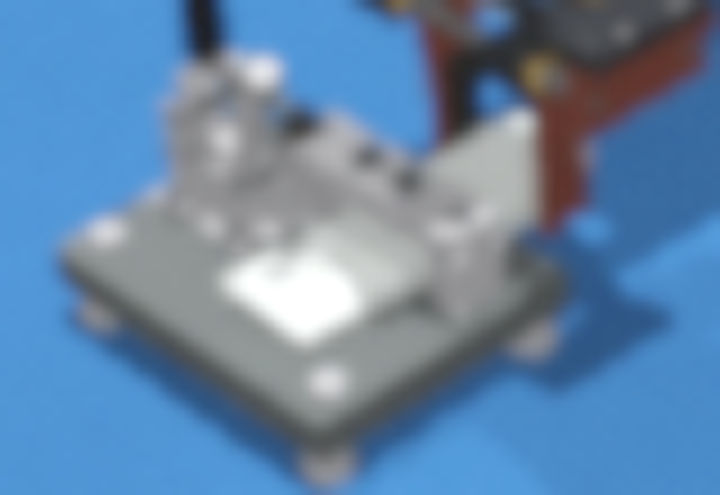

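The strap is 2.5 mm above the bed with the pins in its holes; only a 3 N side push from the pins. I'll ease off sideways and continue down to the bed.

```bash

python3 -m inch '[{"wx":0,"wy":0,"wz":0,"dx":0,"dy":-0.4,"dz":0.7,"gripper":1},{"wx":0,"wy":0,"wz":0,"dx":0,"dy":-0.4,"dz":1.5,"gripper":1},{"wx":0,"wy":0,"wz":0,"dx":0,"dy":-0.4,"dz":1.5,"gripper":1},{"wx":0,"wy":0,"wz":0,"dx":0,"dy":-0.4,"dz":1.5,"gripper":1}]' 25
python3 - <<'E'
from h import *
g=jig([-42.8,0,0]); plan([g[0],g[1],.0067],174.9); print(env.sense()["torque"].round(2))
E
python3 -m inch '[{"wx":0,"wy":0,"wz":0,"dx":0,"dy":0,"dz":0.7,"gripper":1},{"wx":0,"wy":0,"wz":0,"dx":0,"dy":0,"dz":1,"gripper":1},{"wx":0,"wy":0,"wz":0,"dx":0,"dy":0,"dz":1,"gripper":1}]' 25
python3 - <<'E'
from h import *
g=jig([-42.8,0,0]); plan([g[0],g[1],.0067],174.9); print(env.sense()["torque"].round(2))
E
```

```text
t: 11.53
position: [0.5555, -0.0542, -0.004]
tool_rot: [0.0, 0.044, 0.999, -0.0]
ft_force: [-1.8, -2.8, -0.3]
gripper_width: 0.565
t 11.53 pos [ 0.5555 -0.0542 -0.004 ] d mm [  1.3   0.6 -10.7] w [-0.0002  0.0006  0.0003] F [-1.8 -2.8 -0.3] grip 49.8
[-0.6   0.37 -0.06]
t: 11.78
position: [0.5556, -0.0543, -0.005]
tool_rot: [0.0, 0.044, 0.999, -0.0]
ft_force: [-2.1, -4.2, 1.2]
gripper_width: 0.563
t 11.78 pos [ 0.5556 -0.0543 -0.005 ] d mm [  1.3   0.6 -11.7] w [-0.0003  0.0007  0.0003] F [-2.1 -4.2  1.2] grip 49.5
[-0.66  0.4  -0.08]
```

```bash

python3 -m inch '[{"wx":0,"wy":0,"wz":0,"dx":0,"dy":-0.2,"dz":0.7,"gripper":1},{"wx":0,"wy":0,"wz":0,"dx":0,"dy":-0.2,"dz":1.2,"gripper":1},{"wx":0,"wy":0,"wz":0,"dx":0,"dy":-0.2,"dz":1.2,"gripper":1},{"wx":0,"wy":0,"wz":0,"dx":0,"dy":-0.2,"dz":1.2,"gripper":1}]' 25
python3 - <<'E'
from h import *
g=jig([-42.8,0,0]); plan([g[0],g[1],.0067],174.9); print(env.sense()["torque"].round(2))
E
```

```text
t: 12.12
position: [0.5556, -0.0543, -0.0056]
tool_rot: [0.0, 0.044, 0.999, -0.0]
ft_force: [-4.9, -4.0, 7.0]
gripper_width: 0.57
t 12.12 pos [ 0.5556 -0.0543 -0.0056] d mm [  1.4   0.7 -12.3] w [-0.0002  0.0009  0.0004] F [-4.9 -4.   7. ] grip 50.2
[-0.66  0.68 -0.13]
```

It has stopped at the expected seated height (-5.6 mm reported, -5.3 expected) with 7 N upward: the strap is on the bed. Releasing and rising.

```bash

python3 -m inch '[{"wx":0,"wy":0,"wz":0,"dx":0,"dy":0,"dz":-0.5,"gripper":0},{"wx":0,"wy":0,"wz":0,"dx":0,"dy":0,"dz":-0.5,"gripper":0},{"wx":0,"wy":0,"wz":0,"dx":0,"dy":0,"dz":-0.5,"gripper":0},{"wx":0,"wy":0,"wz":0,"dx":0,"dy":0,"dz":-0.5,"gripper":0},{"wx":0,"wy":0,"wz":0,"dx":0,"dy":0,"dz":-0.5,"gripper":0},{"wx":0,"wy":0,"wz":0,"dx":0,"dy":0,"dz":-0.5,"gripper":0},{"wx":0,"wy":0,"wz":0,"dx":0,"dy":0,"dz":-0.5,"gripper":0},{"wx":0,"wy":0,"wz":0,"dx":0,"dy":0,"dz":-0.5,"gripper":0},{"wx":0,"wy":0,"wz":0,"dx":0,"dy":0,"dz":-20,"gripper":0},{"wx":0,"wy":0,"wz":0,"dx":0,"dy":0,"dz":-50,"gripper":0},{"wx":0,"wy":0,"wz":0,"dx":0,"dy":0,"dz":-85,"gripper":0},{"wx":0,"wy":0,"wz":0,"dx":30,"dy":0,"dz":-120,"gripper":0},{"wx":0,"wy":0,"wz":0,"dx":60,"dy":0,"dz":-150,"gripper":0},{"wx":0,"wy":0,"wz":0,"dx":90,"dy":0,"dz":-180,"gripper":0},{"wx":0,"wy":0,"wz":0,"dx":110,"dy":0,"dz":-180,"gripper":0},{"wx":0,"wy":0,"wz":0,"dx":110,"dy":0,"dz":-180,"gripper":0}]' 25
python3 - <<'E'
from h import *
g=jig([-42.8,0,0]); plan([g[0],g[1],.0067],174.9)
b=env.capture("scene"); a=env.capture("top"); cv2.imwrite("pics/i6t.png",a); cv2.imwrite("pics/i6s.png",b)
cv2.imwrite("pics/i6.png",np.hstack([cv2.resize(b[185:255,165:245],None,fx=5,fy=5,interpolation=cv2.INTER_CUBIC),cv2.resize(a[135:205,250:330],None,fx=5,fy=5,interpolation=cv2.INTER_CUBIC)]))
E
```

```text
t: 13.45
position: [0.4422, -0.0438, 0.1754]
tool_rot: [0.001, 0.044, 0.999, -0.0]
ft_force: [-1.2, 0.6, 0.1]
gripper_width: 1.001
t 13.45 pos [ 0.4422 -0.0438  0.1754] d mm [-112.3    0.3  168.9] w [-0.0003  0.0011  0.0003] F [-1.2  0.6  0.1] grip 88.1
```

View pics/i6.png

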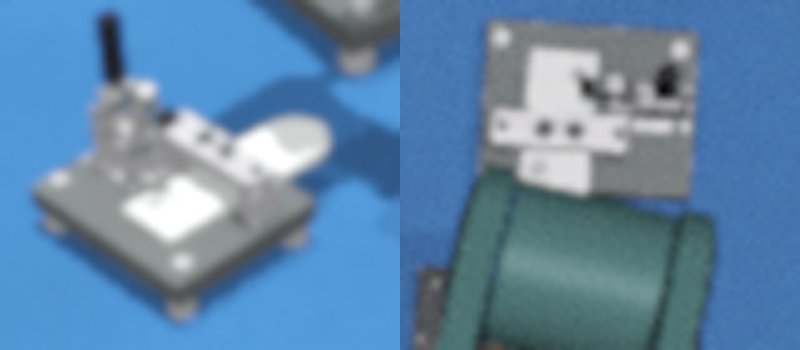

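The strap lies under the bridge. Top view: near pin inside its hole at (277.6,168.4), far part at (282–290,145–156). Scene view: flat on the bed, (190–215,222–240). Next, locate the clamp handle.

```bash
sed -i 's/^SEAT=.*; YJ/SEAT=np.array([.5980,-.0580,.035]); YJ/' h.py
python3 - <<'E'
from h import *
t=cv2.imread("pics/i6t.png"); s=cv2.imread("pics/i6s.png")
for n,im,(x0,x1,y0,y1) in(("top",t,(296,312,143,160)),("scene",s,(180,196,180,206))):
    g=im.astype(int).max(2)[y0:y1,x0:x1]; m=g<75; Y,X=np.mgrid[y0:y1,x0:x1]
    print(n,"dark n",m.sum(),"cent",X[m].mean().round(1),Y[m].mean().round(1),"rng",X[m].min(),X[m].max(),Y[m].min(),Y[m].max())
    print(proj(n,[jig([42,-71,130]),jig([42,-71,102]),jig([42,-71,73])]).round(1))
g=jig([42,-71,102]); print(g); plan([g[0],g[1],.165],84.9)
E
```

```text
top dark n 19 cent 302.8 150.7 rng 301 304 148 153
[[303.5 149.3]
 [302.8 150.9]
 [302.1 152.6]]
scene dark n 24 cent 186.9 194.8 rng 186 188 189 200
[[186.8 186.9]
 [187.7 193.7]
 [188.5 200.6]]
[ 0.63352223 -0.13245248  0.137     ]
t 13.55 pos [ 0.4458 -0.0445  0.1743] d mm [-194.8  -70.9    9.8] w [0.0018 0.0023 1.5708] F [0.  0.  0.4] grip 87.9
```

The handle matches the prediction in both views: top (302.8,150.7) against (302.8,150.9), scene (187,195) against (187.7,193.7). Moving above it with the jaws turned along the jig's x.

```bash

python3 -m inch '[{"wx":0,"wy":0,"wz":0.12,"dx":-20,"dy":-8,"dz":0,"gripper":0},{"wx":0,"wy":0,"wz":0.24,"dx":-40,"dy":-15,"dz":0,"gripper":0},{"wx":0,"wy":0,"wz":0.36,"dx":-60,"dy":-22,"dz":0,"gripper":0},{"wx":0,"wy":0,"wz":0.48,"dx":-80,"dy":-30,"dz":0,"gripper":0},{"wx":0,"wy":0,"wz":0.60,"dx":-100,"dy":-37,"dz":0,"gripper":0},{"wx":0,"wy":0,"wz":0.72,"dx":-120,"dy":-44,"dz":0,"gripper":0},{"wx":0,"wy":0,"wz":0.84,"dx":-140,"dy":-51,"dz":0,"gripper":0},{"wx":0,"wy":0,"wz":0.96,"dx":-155,"dy":-57,"dz":0,"gripper":0},{"wx":0,"wy":0,"wz":1.08,"dx":-170,"dy":-62,"dz":0,"gripper":0},{"wx":0,"wy":0,"wz":1.20,"dx":-182,"dy":-66,"dz":0,"gripper":0},{"wx":0,"wy":0,"wz":1.32,"dx":-190,"dy":-69,"dz":0,"gripper":0},{"wx":0,"wy":0,"wz":1.44,"dx":-194,"dy":-71,"dz":0,"gripper":0},{"wx":0,"wy":0,"wz":1.56,"dx":-194.8,"dy":-71,"dz":0,"gripper":0},{"wx":0,"wy":0,"wz":1.571,"dx":-194.8,"dy":-71,"dz":0,"gripper":0},{"wx":0,"wy":0,"wz":1.571,"dx":-194.8,"dy":-71,"dz":0,"gripper":0},{"wx":0,"wy":0,"wz":1.571,"dx":-194.8,"dy":-71,"dz":0,"gripper":0}]' 25
python3 - <<'E'
from h import *
g=jig([42,-71,102]); plan([g[0],g[1],.089],84.9)
b=env.capture("scene"); cv2.imwrite("pics/k1.png",cv2.resize(b[120:250,140:260],None,fx=4.6,fy=4.6,interpolation=cv2.INTER_CUBIC))
E
```

```text
t: 14.88
position: [0.6339, -0.1325, 0.1729]
tool_rot: [-0.0, 0.737, 0.676, 0.0]
ft_force: [-0.8, -0.4, 0.4]
gripper_width: 1.003
t 14.88 pos [ 0.6339 -0.1325  0.1729] d mm [ 0.  -0.3 83.9] w [-0.0001 -0.0002  0.0034] F [-0.8 -0.4  0.4] grip 88.3
```

View pics/k1.png

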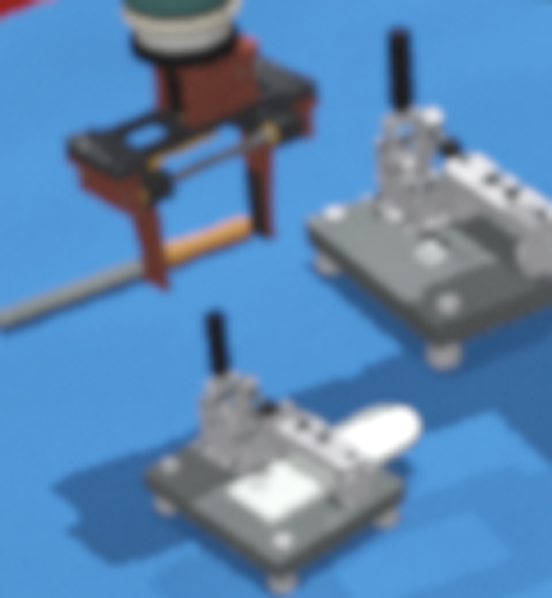

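The fingers straddle the handle: tips at scene (174,182) and (197,171), handle top at (187,188). Descending.

```bash

python3 -m inch '[{"wx":0,"wy":0,"wz":0.003,"dx":0,"dy":-0.3,"dz":20,"gripper":0},{"wx":0,"wy":0,"wz":0.003,"dx":0,"dy":-0.3,"dz":40,"gripper":0},{"wx":0,"wy":0,"wz":0.003,"dx":0,"dy":-0.3,"dz":60,"gripper":0},{"wx":0,"wy":0,"wz":0.003,"dx":0,"dy":-0.3,"dz":76,"gripper":0},{"wx":0,"wy":0,"wz":0.003,"dx":0,"dy":-0.3,"dz":83,"gripper":0},{"wx":0,"wy":0,"wz":0.003,"dx":0,"dy":-0.3,"dz":83,"gripper":0},{"wx":0,"wy":0,"wz":0.003,"dx":0,"dy":-0.3,"dz":83,"gripper":0}]' 20
python3 - <<'E'
from h import *
g=jig([42,-71,102]); plan([g[0],g[1],.089],84.9)
b=env.capture("scene"); cv2.imwrite("pics/k2.png",cv2.resize(b[140:250,140:260],None,fx=4.6,fy=4.6,interpolation=cv2.INTER_CUBIC))
E
```

```text
t: 15.52
position: [0.6337, -0.1325, 0.0911]
tool_rot: [0.0, 0.739, 0.674, 0.0]
ft_force: [-0.0, 0.2, -0.0]
gripper_width: 1.001
t 15.52 pos [ 0.6337 -0.1325  0.0911] d mm [ 0.1 -0.2  2.1] w [ 0.001   0.0001 -0.0021] F [-0.   0.2 -0. ] grip 88.0
```

View pics/k2.png

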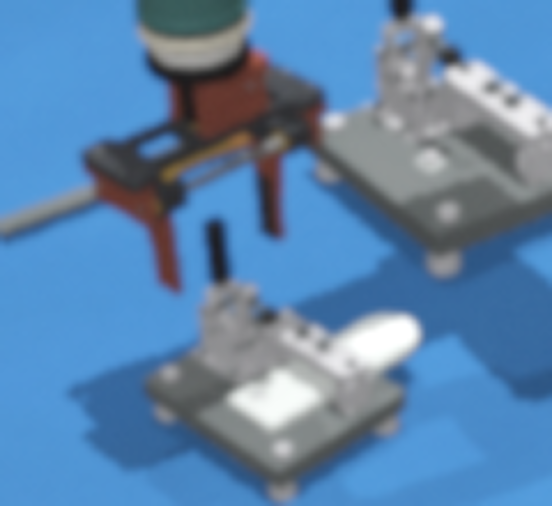

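The fingers are on both sides of the handle: tips at scene (177,203) and (200,191), handle at (187.5,188–202). Closing lightly.

```bash

python3 -m inch '[{"wx":0,"wy":0,"wz":0,"dx":0,"dy":-0.2,"dz":2,"gripper":0.3},{"wx":0,"wy":0,"wz":0,"dx":0,"dy":-0.2,"dz":2,"gripper":1},{"wx":0,"wy":0,"wz":0,"dx":0,"dy":-0.2,"dz":2,"gripper":1},{"wx":0,"wy":0,"wz":0,"dx":0,"dy":-0.2,"dz":2,"gripper":1},{"wx":0,"wy":0,"wz":0,"dx":0,"dy":-0.2,"dz":2,"gripper":1},{"wx":0,"wy":0,"wz":0,"dx":0,"dy":-0.2,"dz":2,"gripper":1},{"wx":0,"wy":0,"wz":0,"dx":0,"dy":-0.2,"dz":2,"gripper":1},{"wx":0,"wy":0,"wz":0,"dx":0,"dy":-0.2,"dz":2,"gripper":1},{"wx":0,"wy":0,"wz":0,"dx":0,"dy":-0.2,"dz":2,"gripper":1},{"wx":0,"wy":0,"wz":0,"dx":0,"dy":-0.2,"dz":2,"gripper":1},{"wx":0,"wy":0,"wz":0,"dx":0,"dy":-0.2,"dz":2,"gripper":1},{"wx":0,"wy":0,"wz":0,"dx":0,"dy":-0.2,"dz":2,"gripper":1},{"wx":0,"wy":0,"wz":0,"dx":0,"dy":-0.2,"dz":2,"gripper":1},{"wx":0,"wy":0,"wz":0,"dx":0,"dy":-0.2,"dz":2,"gripper":1}]' 20
python3 - <<'E'
from h import *
for y,h in((-71,102),(-84,105),(-99,103),(-112,97),(-123,79),(-124,56),(-121,38)):
    g=jig([42,y,h]); plan([g[0],g[1],g[2]-.048],84.9)
E
```

```text
t: 16.73
position: [0.6361, -0.133, 0.0891]
tool_rot: [0.002, 0.739, 0.674, 0.002]
ft_force: [6.9, -0.8, -4.5]
gripper_width: 0.179
t 16.73 pos [ 0.6361 -0.133   0.0891] d mm [ 0.3 -2.6  0.1] w [ 0.0058  0.0005 -0.0029] F [ 6.9 -0.8 -4.5] grip 15.8
t 16.73 pos [ 0.6361 -0.133   0.0891] d mm [-12.7  -2.6  -2.9] w [ 0.0058  0.0005 -0.0029] F [ 6.9 -0.8 -4.5] grip 15.8
t 16.73 pos [ 0.6361 -0.133   0.0891] d mm [-27.7  -2.5  -0.9] w [ 0.0058  0.0005 -0.0029] F [ 6.9 -0.8 -4.5] grip 15.8
t 16.73 pos [ 0.6361 -0.133   0.0891] d mm [-40.7  -2.5   5.1] w [ 0.0058  0.0005 -0.0029] F [ 6.9 -0.8 -4.5] grip 15.8
t 16.73 pos [ 0.6361 -0.133   0.0891] d mm [-51.7  -2.6  23.2] w [ 0.0058  0.0005 -0.0029] F [ 6.9 -0.8 -4.5] grip 15.8
t 16.73 pos [ 0.6361 -0.133   0.0891] d mm [-52.7  -2.7  46.2] w [ 0.0058  0.0005 -0.0029] F [ 6.9 -0.8 -4.5] grip 15.8
t 16.73 pos [ 0.6361 -0.133   0.0891] d mm [-49.7  -2.8  64.2] w [ 0.0058  0.0005 -0.0029] F [ 6.9 -0.8 -4.5] grip 15.8
```

The handle is gripped (15.8 mm). It pulled the gripper 2.4 mm in +x, so I'll shift with it. Now the first part of the arc.

```bash

python3 -m inch '[{"wx":0,"wy":0,"wz":0,"dx":0,"dy":2.4,"dz":0,"gripper":1},{"wx":0,"wy":0,"wz":0,"dx":0,"dy":2.4,"dz":0,"gripper":1},{"wx":0,"wy":0,"wz":0,"dx":-3,"dy":2.4,"dz":-1,"gripper":1},{"wx":0,"wy":0,"wz":0,"dx":-6,"dy":2.4,"dz":-2,"gripper":1},{"wx":0,"wy":0,"wz":0,"dx":-10,"dy":2.4,"dz":-2.7,"gripper":1},{"wx":0,"wy":0,"wz":0,"dx":-13,"dy":2.4,"dz":-3,"gripper":1},{"wx":0,"wy":0,"wz":0,"dx":-17,"dy":2.4,"dz":-3,"gripper":1},{"wx":0,"wy":0,"wz":0,"dx":-21,"dy":2.4,"dz":-2.5,"gripper":1},{"wx":0,"wy":0,"wz":0,"dx":-25,"dy":2.4,"dz":-1.8,"gripper":1},{"wx":0,"wy":0,"wz":0,"dx":-28,"dy":2.4,"dz":-1,"gripper":1},{"wx":0,"wy":0,"wz":0,"dx":-28,"dy":2.4,"dz":-1,"gripper":1}]' 20
python3 - <<'E'
from h import *
for y,h in((-99,103),(-112,97)):
    g=jig([42,y,h]); plan([g[0],g[1],g[2]-.048],84.9)
b=env.capture("scene"); cv2.imwrite("pics/k3.png",cv2.resize(b[140:250,140:260],None,fx=4.6,fy=4.6,interpolation=cv2.INTER_CUBIC))
E
```

```text
t: 17.65
position: [0.6338, -0.1601, 0.0909]
tool_rot: [0.0, 0.739, 0.674, 0.001]
ft_force: [1.6, 2.4, 4.5]
gripper_width: 0.179
t 17.65 pos [ 0.6338 -0.1601  0.0909] d mm [-0.5 -2.7  0.9] w [ 0.0025 -0.0015 -0.0034] F [1.6 2.4 4.5] grip 15.7
t 17.65 pos [ 0.6338 -0.1601  0.0909] d mm [-13.5  -2.7   6.9] w [ 0.0025 -0.0015 -0.0034] F [1.6 2.4 4.5] grip 15.7
```

View pics/k3.png

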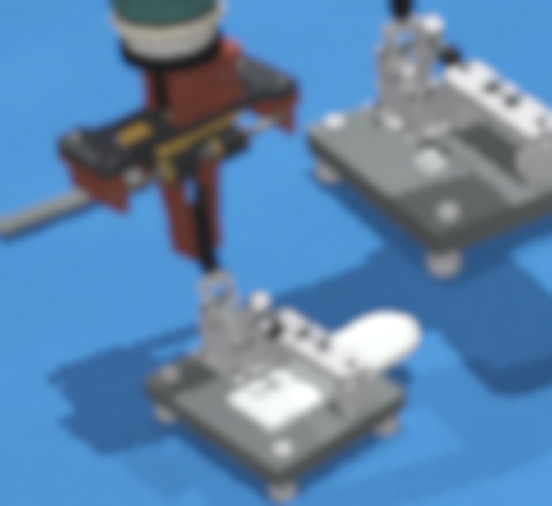

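The handle is following the gripper: it leans outward at scene (184,195), and the arm foot is coming down at (197,211). Continuing down the arc.

```bash

python3 -m inch '[{"wx":0,"wy":0,"wz":0,"dx":-4,"dy":0,"dz":1.2,"gripper":1},{"wx":0,"wy":0,"wz":0,"dx":-7.5,"dy":0,"dz":2.8,"gripper":1},{"wx":0,"wy":0,"wz":0,"dx":-11,"dy":0,"dz":4.5,"gripper":1},{"wx":0,"wy":0,"wz":0,"dx":-13,"dy":0,"dz":6,"gripper":1},{"wx":0,"wy":0,"wz":0,"dx":-16.5,"dy":0,"dz":9.5,"gripper":1},{"wx":0,"wy":0,"wz":0,"dx":-20,"dy":0,"dz":14,"gripper":1},{"wx":0,"wy":0,"wz":0,"dx":-22.5,"dy":0,"dz":19,"gripper":1},{"wx":0,"wy":0,"wz":0,"dx":-24,"dy":0,"dz":24,"gripper":1},{"wx":0,"wy":0,"wz":0,"dx":-25,"dy":0,"dz":30,"gripper":1},{"wx":0,"wy":0,"wz":0,"dx":-25,"dy":0,"dz":30,"gripper":1}]' 20
python3 - <<'E'
from h import *
for y,h in((-124,72),(-124,56),(-121,38)):
    g=jig([42,y,h]); plan([g[0],g[1],g[2]-.048],84.9)
b=env.capture("scene"); cv2.imwrite("pics/k4.png",cv2.resize(b[140:250,140:260],None,fx=4.6,fy=4.6,interpolation=cv2.INTER_CUBIC))
E
```

```text
t: 18.53
position: [0.6315, -0.1912, 0.0621]
tool_rot: [0.004, 0.739, 0.674, -0.002]
ft_force: [-4.1, -13.9, 10.5]
gripper_width: 0.181
t 18.53 pos [ 0.6315 -0.1912  0.0621] d mm [ 5.8 -3.3  3.1] w [ 0.004   0.0081 -0.0023] F [ -4.1 -13.9  10.5] grip 15.9
t 18.53 pos [ 0.6315 -0.1912  0.0621] d mm [ 5.9 -3.3 19.1] w [ 0.004   0.0081 -0.0023] F [ -4.1 -13.9  10.5] grip 15.9
t 18.53 pos [ 0.6315 -0.1912  0.0621] d mm [ 9.  -3.4 37.1] w [ 0.004   0.0081 -0.0023] F [ -4.1 -13.9  10.5] grip 15.9
```

View pics/k4.png

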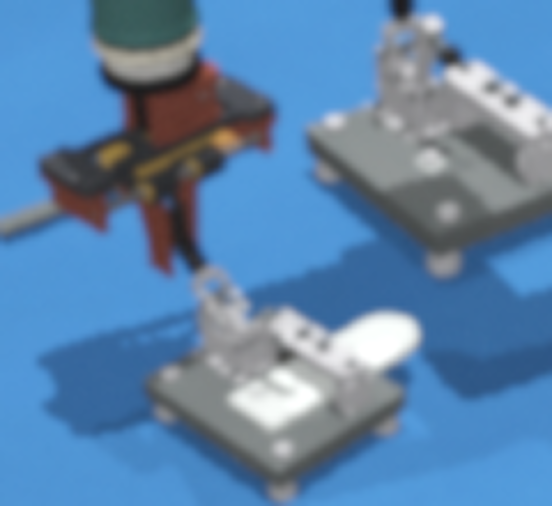

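The handle is leaning out and the force is moderate (14 N sideways), so the pads have slipped a little along the grip. Continuing with a lighter grip so it can turn in the pads.

```bash

python3 -m inch '[{"wx":0,"wy":0,"wz":0,"dx":0,"dy":0,"dz":1,"gripper":1},{"wx":0,"wy":0,"wz":0,"dx":0,"dy":0,"dz":4,"gripper":1},{"wx":0,"wy":0,"wz":0,"dx":0,"dy":0,"dz":8,"gripper":1},{"wx":0,"wy":0,"wz":0,"dx":0,"dy":0,"dz":12,"gripper":1},{"wx":0,"wy":0,"wz":0,"dx":0,"dy":0,"dz":16,"gripper":1},{"wx":0,"wy":0,"wz":0,"dx":0,"dy":0,"dz":16,"gripper":1}]' 10
python3 - <<'E'
from h import *
for y,h in((-124,56),(-121,38)):
    g=jig([42,y,h]); plan([g[0],g[1],g[2]-.048],84.9)
b=env.capture("scene"); cv2.imwrite("pics/k5.png",cv2.resize(b[140:250,140:260],None,fx=4.6,fy=4.6,interpolation=cv2.INTER_CUBIC))
E
```

```text
t: 19.08
position: [0.6315, -0.1898, 0.0447]
tool_rot: [0.003, 0.739, 0.674, -0.001]
ft_force: [-1.2, -11.1, 1.5]
gripper_width: 0.185
t 19.08 pos [ 0.6315 -0.1898  0.0447] d mm [ 4.3 -3.1  1.7] w [ 0.0033  0.0058 -0.0026] F [ -1.2 -11.1   1.5] grip 16.3
t 19.08 pos [ 0.6315 -0.1898  0.0447] d mm [ 7.4 -3.2 19.7] w [ 0.0033  0.0058 -0.0026] F [ -1.2 -11.1   1.5] grip 16.3
```

View pics/k5.png

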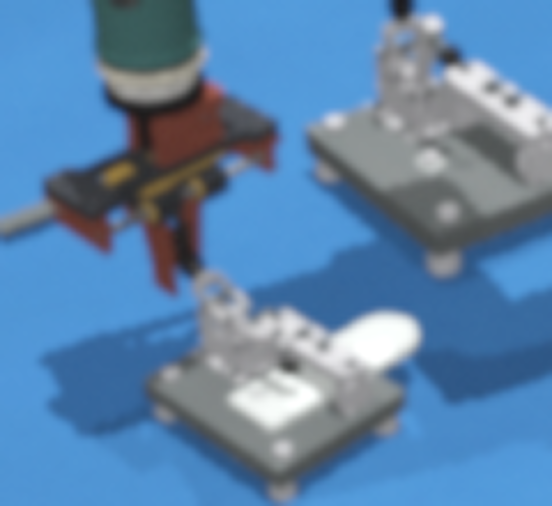

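The arm's foot is nearly down, at scene (203,219). Continuing down.

```bash

python3 -m inch '[{"wx":0,"wy":0,"wz":0,"dx":0,"dy":0,"dz":4,"gripper":1},{"wx":0,"wy":0,"wz":0,"dx":0,"dy":0,"dz":8,"gripper":1},{"wx":0,"wy":0,"wz":0,"dx":0,"dy":0,"dz":12,"gripper":1},{"wx":0,"wy":0,"wz":0,"dx":0,"dy":0,"dz":12,"gripper":1}]' 10
python3 - <<'E'
from h import *
for y,h in((-121,38),):
    g=jig([42,y,h]); plan([g[0],g[1],g[2]-.048],84.9)
E
python3 -m inch '[{"wx":0,"wy":0,"wz":0,"dx":0,"dy":0,"dz":3,"gripper":1},{"wx":0,"wy":0,"wz":0,"dx":0,"dy":0,"dz":6,"gripper":1},{"wx":0,"wy":0,"wz":0,"dx":0,"dy":0,"dz":6,"gripper":1}]' 10
python3 - <<'E'
from h import *
for y,h in((-121,38),):
    g=jig([42,y,h]); plan([g[0],g[1],g[2]-.048],84.9)
b=env.capture("scene"); cv2.imwrite("pics/k6.png",cv2.resize(b[140:250,140:260],None,fx=4.6,fy=4.6,interpolation=cv2.INTER_CUBIC))
E
```

```text
t: 19.47
position: [0.6316, -0.1886, 0.0322]
tool_rot: [0.002, 0.739, 0.674, -0.0]
ft_force: [1.4, -8.3, -1.4]
gripper_width: 0.186
t 19.47 pos [ 0.6316 -0.1886  0.0322] d mm [ 6.1 -3.1  7.1] w [ 0.003   0.004  -0.0028] F [ 1.4 -8.3 -1.4] grip 16.3
t: 19.72
position: [0.6316, -0.1878, 0.0261]
tool_rot: [0.002, 0.739, 0.674, -0.0]
ft_force: [1.4, -5.4, -1.2]
gripper_width: 0.184
t 19.72 pos [ 0.6316 -0.1878  0.0261] d mm [ 5.3 -3.   1.1] w [ 0.0028  0.003  -0.0028] F [ 1.4 -5.4 -1.2] grip 16.2
```

View pics/k6.png

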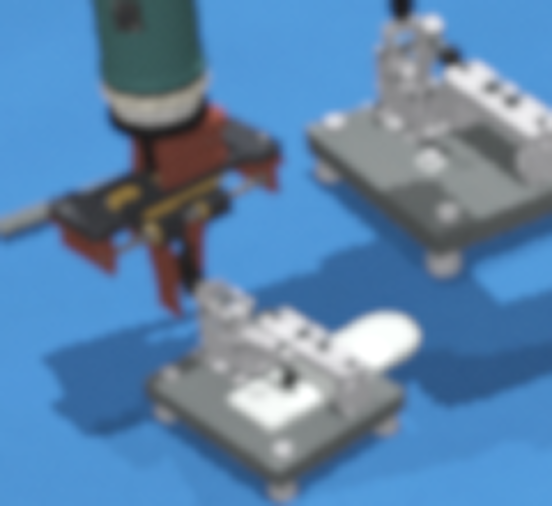

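```bash

python3 -m inch '[{"wx":0,"wy":0,"wz":0,"dx":1,"dy":0,"dz":2,"gripper":1},{"wx":0,"wy":0,"wz":0,"dx":2,"dy":0,"dz":4,"gripper":1},{"wx":0,"wy":0,"wz":0,"dx":2,"dy":0,"dz":4,"gripper":1}]' 25
python3 - <<'E'
from h import *
for y,h in((-121,38),):
    g=jig([42,y,h]); plan([g[0],g[1],g[2]-.048],84.9)
E
python3 -m inch '[{"wx":0,"wy":0,"wz":0,"dx":0.5,"dy":0,"dz":2,"gripper":1},{"wx":0,"wy":0,"wz":0,"dx":0.5,"dy":0,"dz":4,"gripper":1},{"wx":0,"wy":0,"wz":0,"dx":0.5,"dy":0,"dz":4,"gripper":1}]' 25
python3 - <<'E'
from h import *
for y,h in((-121,38),):
    g=jig([42,y,h]); plan([g[0],g[1],g[2]-.048],84.9)
b=env.capture("scene"); cv2.imwrite("pics/k7.png",cv2.resize(b[180:250,150:250],None,fx=7,fy=7,interpolation=cv2.INTER_CUBIC))
E
```

```text
t: 20.02
position: [0.6317, -0.187, 0.0226]
tool_rot: [0.003, 0.739, 0.674, -0.001]
ft_force: [0.1, -9.7, 1.8]
gripper_width: 0.18
t 20.02 pos [ 0.6317 -0.187   0.0226] d mm [ 4.5 -3.1 -2.5] w [ 0.0029  0.0048 -0.0024] F [ 0.1 -9.7  1.8] grip 15.9
t: 20.27
position: [0.6318, -0.186, 0.0185]
tool_rot: [0.002, 0.739, 0.674, -0.0]
ft_force: [0.3, -8.7, 0.8]
gripper_width: 0.175
t 20.27 pos [ 0.6318 -0.186   0.0185] d mm [ 3.5 -3.  -6.5] w [ 0.0029  0.0039 -0.0026] F [ 0.3 -8.7  0.8] grip 15.4
```

View pics/k7.png

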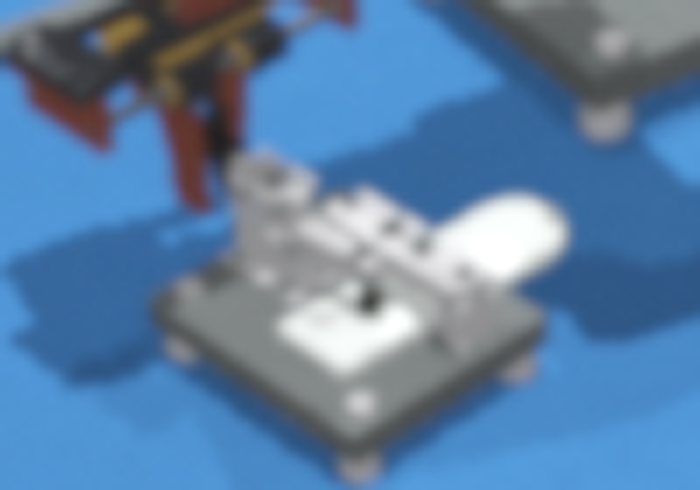

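The foot is now on the strap at scene (203,222). The height is already below nominal, so the pads may have slipped on the handle. I'll let go and rise to look.

```bash

python3 -m inch '[{"wx":0,"wy":0,"wz":0,"dx":0,"dy":0,"dz":0,"gripper":0.6},{"wx":0,"wy":0,"wz":0,"dx":0,"dy":0,"dz":0,"gripper":0.6},{"wx":0,"wy":0,"wz":0,"dx":0,"dy":0,"dz":0,"gripper":0.6},{"wx":0,"wy":0,"wz":0,"dx":0,"dy":0,"dz":0,"gripper":0.6},{"wx":0,"wy":0,"wz":0,"dx":0,"dy":0,"dz":-15,"gripper":0.6},{"wx":0,"wy":0,"wz":0,"dx":0,"dy":0,"dz":-40,"gripper":0.6},{"wx":0,"wy":0,"wz":0,"dx":0,"dy":0,"dz":-70,"gripper":0.6},{"wx":0,"wy":0,"wz":0,"dx":0,"dy":0,"dz":-100,"gripper":0.6},{"wx":0,"wy":0,"wz":0,"dx":0,"dy":0,"dz":-100,"gripper":1},{"wx":0,"wy":0,"wz":0,"dx":0,"dy":0,"dz":-100,"gripper":1},{"wx":0,"wy":0,"wz":0,"dx":0,"dy":0,"dz":-100,"gripper":1},{"wx":0,"wy":0,"wz":0,"dx":0,"dy":0,"dz":-100,"gripper":1},{"wx":0,"wy":0,"wz":0,"dx":0,"dy":0,"dz":-100,"gripper":1},{"wx":0,"wy":0,"wz":0,"dx":0,"dy":0,"dz":-100,"gripper":1}]' 25
python3 - <<'E'
from h import *
g=jig([42,-121,38]); plan([g[0],g[1],g[2]-.048],84.9)
print(proj("scene",[jig([42,-121,38]),jig([42,-121-26,38-6]),jig([42,-121+28,38+6])]).round(1))
b=env.capture("scene"); cv2.imwrite("pics/k8.png",cv2.resize(b[180:250,150:250],None,fx=7,fy=7,interpolation=cv2.INTER_CUBIC))
E
```

```text
t: 21.48
position: [0.63, -0.1826, 0.1164]
tool_rot: [-0.001, 0.739, 0.674, -0.0]
ft_force: [-0.5, -0.8, -1.0]
gripper_width: 0.009
t 21.48 pos [ 0.63   -0.1826  0.1164] d mm [ 0.2 -0.8 91.4] w [-0.0017 -0.0007 -0.0029] F [-0.5 -0.8 -1. ] grip 0.8
[[180.7 203.2]
 [176.5 201.7]
 [185.4 204.9]]
```

View pics/k8.png

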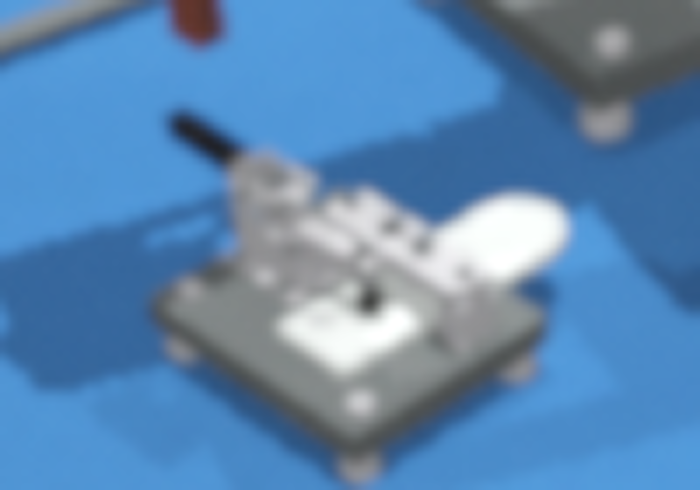

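Not fully closed: the handle's outer end is at scene (175.7,197), while closed would be (176.5,202), so it is about 15–20 mm too high. I'll press it down with the shut fingers from above, stepwise.

```bash

python3 -m inch '[{"wx":0,"wy":0,"wz":0,"dx":-10,"dy":1.5,"dz":10,"gripper":1},{"wx":0,"wy":0,"wz":0,"dx":-10,"dy":1.5,"dz":25,"gripper":1},{"wx":0,"wy":0,"wz":0,"dx":-10,"dy":1.5,"dz":34,"gripper":1},{"wx":0,"wy":0,"wz":0,"dx":-10,"dy":1.5,"dz":38,"gripper":1},{"wx":0,"wy":0,"wz":0,"dx":-10,"dy":1.5,"dz":42,"gripper":1},{"wx":0,"wy":0,"wz":0,"dx":-10,"dy":1.5,"dz":45,"gripper":1},{"wx":0,"wy":0,"wz":0,"dx":-10,"dy":1.5,"dz":45,"gripper":1}]' 25
python3 - <<'E'
from h import *
g=jig([42,-131,38]); plan([g[0],g[1],.0494],84.9)
b=env.capture("scene"); cv2.imwrite("pics/k9.png",cv2.resize(b[180:250,150:250],None,fx=7,fy=7,interpolation=cv2.INTER_CUBIC))
E
```

```text
t: 22.12
position: [0.6314, -0.193, 0.0724]
tool_rot: [0.0, 0.739, 0.674, 0.0]
ft_force: [-0.2, 0.1, -0.4]
gripper_width: 0.006
t 22.12 pos [ 0.6314 -0.193   0.0724] d mm [ 0.5 -3.3 23. ] w [ 0.0003 -0.0001 -0.0029] F [-0.2  0.1 -0.4] grip 0.5
```

View pics/k9.png

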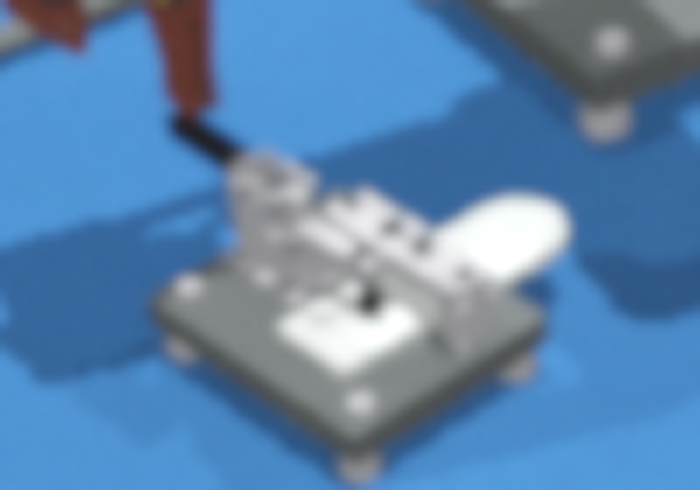

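The shut fingertip is right above the handle's outer part at scene (177,195). Pressing down.

```bash

python3 -m inch '[{"wx":0,"wy":0,"wz":0,"dx":0,"dy":0,"dz":3,"gripper":1},{"wx":0,"wy":0,"wz":0,"dx":0,"dy":0,"dz":6,"gripper":1},{"wx":0,"wy":0,"wz":0,"dx":0,"dy":0,"dz":9,"gripper":1},{"wx":0,"wy":0,"wz":0,"dx":0,"dy":0,"dz":9,"gripper":1}]' 25
python3 -c "from h import *; plan([.631,-.193,.0494],84.9)"
python3 -m inch '[{"wx":0,"wy":0,"wz":0,"dx":0,"dy":0,"dz":2,"gripper":1},{"wx":0,"wy":0,"wz":0,"dx":0,"dy":0,"dz":5,"gripper":1},{"wx":0,"wy":0,"wz":0,"dx":0,"dy":0,"dz":7,"gripper":1},{"wx":0,"wy":0,"wz":0,"dx":0,"dy":0,"dz":7,"gripper":1}]' 25
python3 - <<'E'
from h import *
g=jig([42,-131,38]); plan([g[0],g[1],.0494],84.9)
b=env.capture("scene"); cv2.imwrite("pics/k10.png",cv2.resize(b[180:250,150:250],None,fx=7,fy=7,interpolation=cv2.INTER_CUBIC))
E
```

```text
t: 22.5
position: [0.6313, -0.1929, 0.0634]
tool_rot: [0.0, 0.739, 0.674, 0.0]
ft_force: [1.5, 0.7, -0.0]
gripper_width: 0.006
t 22.5 pos [ 0.6313 -0.1929  0.0634] d mm [-0.1 -0.3 13.9] w [ 0.0002 -0.0001 -0.0029] F [ 1.5  0.7 -0. ] grip 0.5
t: 22.83
position: [0.6313, -0.193, 0.0563]
tool_rot: [0.0, 0.739, 0.674, 0.0]
ft_force: [0.3, -0.0, -0.4]
gripper_width: 0.006
t 22.83 pos [ 0.6313 -0.193   0.0563] d mm [ 0.5 -3.2  6.9] w [ 0.0002 -0.0001 -0.003 ] F [ 0.3 -0.  -0.4] grip 0.5
```

View pics/k10.png

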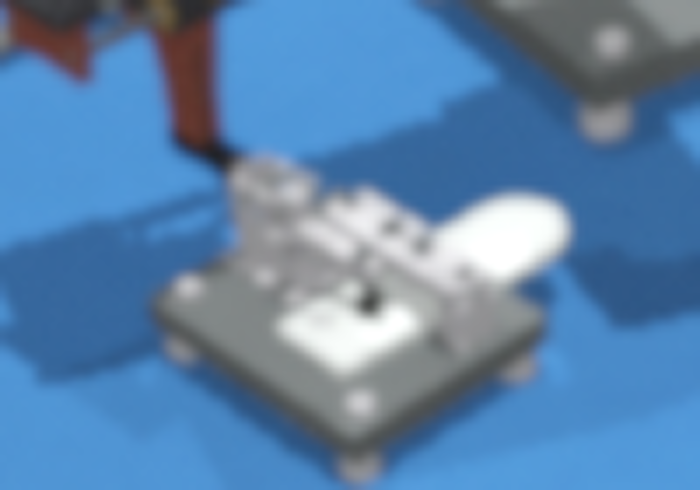

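```bash

python3 -m inch '[{"wx":0,"wy":0,"wz":0,"dx":0,"dy":2,"dz":2,"gripper":1},{"wx":0,"wy":0,"wz":0,"dx":0,"dy":2,"dz":4,"gripper":1},{"wx":0,"wy":0,"wz":0,"dx":0,"dy":2,"dz":4,"gripper":1}]' 25
python3 -m inch '[{"wx":0,"wy":0,"wz":0,"dx":0,"dy":0,"dz":2,"gripper":1},{"wx":0,"wy":0,"wz":0,"dx":0,"dy":0,"dz":3,"gripper":1},{"wx":0,"wy":0,"wz":0,"dx":0,"dy":0,"dz":3,"gripper":1}]' 25
python3 -m inch '[{"wx":0,"wy":0,"wz":0,"dx":0,"dy":0,"dz":2,"gripper":1},{"wx":0,"wy":0,"wz":0,"dx":0,"dy":0,"dz":3,"gripper":1},{"wx":0,"wy":0,"wz":0,"dx":0,"dy":0,"dz":3,"gripper":1}]' 25
python3 - <<'E'
from h import *
g=jig([42,-131,38]); plan([g[0],g[1],.0494],84.9)
b=env.capture("scene"); cv2.imwrite("pics/k11.png",cv2.resize(b[180:250,150:250],None,fx=7,fy=7,interpolation=cv2.INTER_CUBIC))
E
```

```text
t: 23.13
position: [0.6336, -0.1933, 0.0525]
tool_rot: [0.0, 0.739, 0.674, 0.0]
ft_force: [-0.1, 0.2, -0.0]
gripper_width: 0.007
t: 23.38
position: [0.6335, -0.1933, 0.0496]
tool_rot: [0.0, 0.739, 0.674, 0.0]
ft_force: [-0.4, -0.1, -0.2]
gripper_width: 0.007
t: 23.63
position: [0.6336, -0.1933, 0.0467]
tool_rot: [0.0, 0.739, 0.674, 0.0]
ft_force: [-0.8, -0.2, -0.5]
gripper_width: 0.006
t 23.63 pos [ 0.6336 -0.1933  0.0467] d mm [ 0.6 -5.5 -2.7] w [ 0.0008  0.     -0.003 ] F [-0.8 -0.2 -0.5] grip 0.5
```

View pics/k11.png

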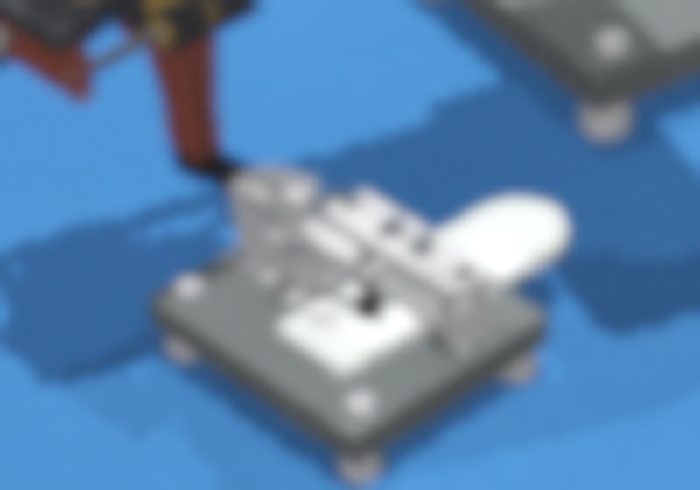

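The handle follows the fingertip down: its visible part is at scene (181,204) where it was (181,201). The resistance is tiny so far; continuing until the stop.

```bash

python3 -m inch '[{"wx":0,"wy":0,"wz":0,"dx":0,"dy":0,"dz":1.5,"gripper":1},{"wx":0,"wy":0,"wz":0,"dx":0,"dy":0,"dz":3,"gripper":1},{"wx":0,"wy":0,"wz":0,"dx":0,"dy":0,"dz":3,"gripper":1}]' 25
python3 -m inch '[{"wx":0,"wy":0,"wz":0,"dx":0,"dy":0,"dz":1.5,"gripper":1},{"wx":0,"wy":0,"wz":0,"dx":0,"dy":0,"dz":2,"gripper":1},{"wx":0,"wy":0,"wz":0,"dx":0,"dy":0,"dz":2,"gripper":1}]' 25
python3 -m inch '[{"wx":0,"wy":0,"wz":0,"dx":0,"dy":0,"dz":1.5,"gripper":1},{"wx":0,"wy":0,"wz":0,"dx":0,"dy":0,"dz":2,"gripper":1},{"wx":0,"wy":0,"wz":0,"dx":0,"dy":0,"dz":2,"gripper":1}]' 25
python3 -c "
from h import *
b=env.capture('scene'); cv2.imwrite('pics/k12.png',cv2.resize(b[180:250,150:250],None,fx=7,fy=7,interpolation=cv2.INTER_CUBIC))"
```

```text
t: 23.93
position: [0.6335, -0.1932, 0.0436]
tool_rot: [0.0, 0.739, 0.674, 0.0]
ft_force: [0.4, 0.7, 0.8]
gripper_width: 0.009
t: 24.18
position: [0.6335, -0.1933, 0.0417]
tool_rot: [0.0, 0.739, 0.674, 0.0]
ft_force: [0.8, -0.5, 0.4]
gripper_width: 0.007
t: 24.43
position: [0.6335, -0.1933, 0.0397]
tool_rot: [0.0, 0.739, 0.674, 0.0]
ft_force: [-0.4, -0.1, -0.9]
gripper_width: 0.009
```

View pics/k12.png

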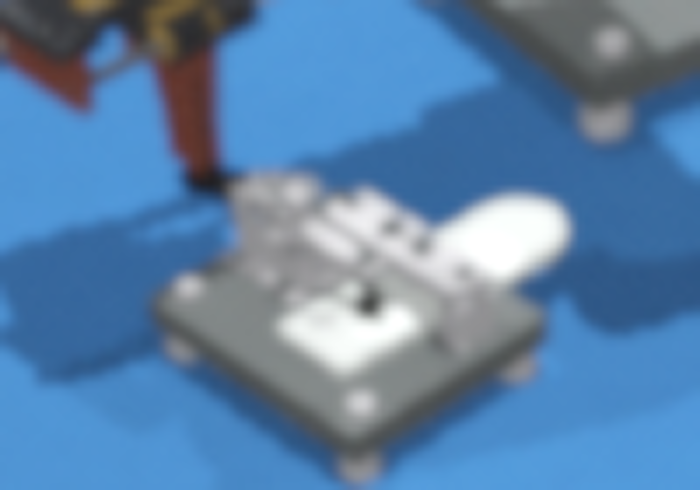

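```bash
python3 - <<'E'
from h import *
p=np.array([.6335,-.1933,.0397])
print([(h,proj("scene",[p+[0,0,h]])[0].round(1)) for h in(.02,.025,.029)])
for pt in ([42,-121,38],[42,-148,32],[44.4,-121,38],[44.4,-148,32]): print(pt,proj("scene",[jig(pt)])[0].round(1))
E
python3 -m inch '[{"wx":0,"wy":0,"wz":0,"dx":0,"dy":0,"dz":-15,"gripper":1},{"wx":0,"wy":0,"wz":0,"dx":0,"dy":0,"dz":-45,"gripper":1},{"wx":0,"wy":0,"wz":0,"dx":0,"dy":0,"dz":-75,"gripper":1},{"wx":0,"wy":0,"wz":0,"dx":0,"dy":0,"dz":-75,"gripper":1}]' 25
python3 -c "
from h import *
b=env.capture('scene'); cv2.imwrite('pics/k13s.png',b); cv2.imwrite('pics/k13.png',cv2.resize(b[180:250,150:250],None,fx=7,fy=7,interpolation=cv2.INTER_CUBIC))"
```

```text
[(0.02, array([178.1, 205.7])), (0.025, array([178. , 204.5])), (0.029, array([177.8, 203.6]))]
[42, -121, 38] [180.7 203.2]
[42, -148, 32] [176.3 201.6]
[44.4, -121, 38] [180.2 203.5]
[44.4, -148, 32] [175.8 201.9]
t: 24.82
position: [0.6376, -0.1949, 0.1211]
tool_rot: [0.005, 0.739, 0.674, 0.002]
ft_force: [-0.2, -0.8, 1.0]
gripper_width: 0.002
```

View pics/k13.png

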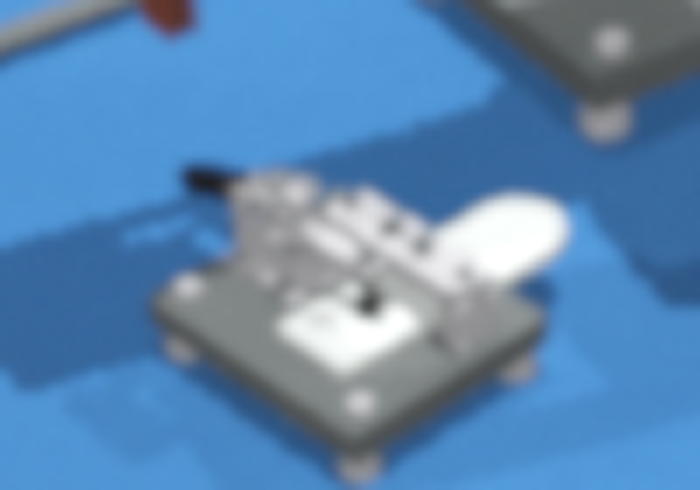

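```bash
python3 - <<'E'
from h import *
s=cv2.imread("pics/k13s.png"); x0,y0,k=165,190,20
a=cv2.resize(s[y0:y0+28,x0:x0+38],None,fx=k,fy=k,interpolation=cv2.INTER_NEAREST)
for x in range(x0,x0+38,5): cv2.putText(a,str(x),((x-x0)*k,10),0,.35,(0,0,255),1)
for y in range(y0,y0+28,5): cv2.putText(a,str(y),(0,int((y-y0+.5)*k+4)),0,.35,(0,0,255),1)
cv2.imwrite("pics/e5.png",a)
for y,h in ((-92,44.2),(-121,38),(-148,32.3)): print(y,proj("scene",[jig([42,y,h])])[0].round(1))
E
```

```text
-92 [185.6 205. ]
-121 [180.7 203.2]
-148 [176.3 201.6]
```

View pics/e5.png

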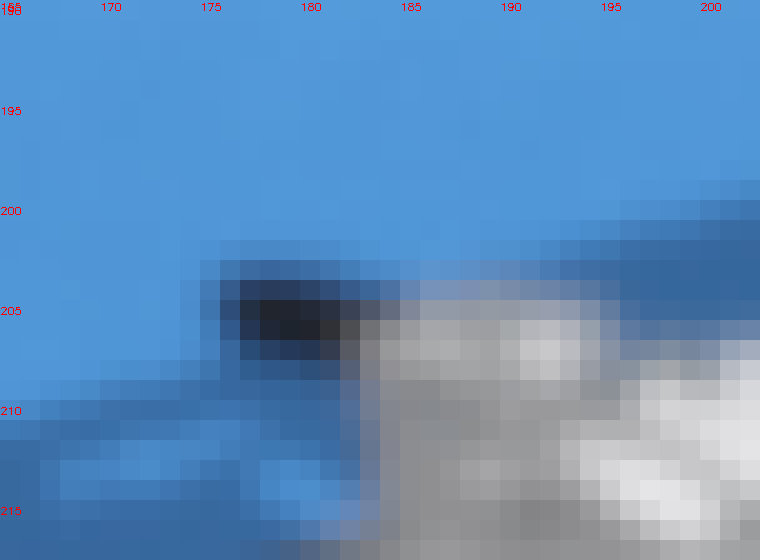

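The handle's black part now lies at scene (176–182, 203–208), centred at (179,205.3); the description's closed pose projects to about (179,202.6). That doesn't quite agree, so I'll move the arm out of the way and check in both views.

```bash

python3 -m inch '[{"wx":0,"wy":0,"wz":0,"dx":0,"dy":0,"dz":-30,"gripper":1},{"wx":0,"wy":0,"wz":0,"dx":10,"dy":-15,"dz":-60,"gripper":1},{"wx":0,"wy":0,"wz":0,"dx":32,"dy":-45,"dz":-70,"gripper":1},{"wx":0,"wy":0,"wz":0,"dx":54,"dy":-75,"dz":-70,"gripper":1},{"wx":0,"wy":0,"wz":0,"dx":76,"dy":-105,"dz":-70,"gripper":1},{"wx":0,"wy":0,"wz":0,"dx":98,"dy":-135,"dz":-70,"gripper":1},{"wx":0,"wy":0,"wz":0,"dx":120,"dy":-165,"dz":-70,"gripper":1},{"wx":0,"wy":0,"wz":0,"dx":135,"dy":-185,"dz":-70,"gripper":1},{"wx":0,"wy":0,"wz":0,"dx":135,"dy":-185,"dz":-70,"gripper":1}]' 25
python3 - <<'E'
from h import *
b=env.capture("scene"); a=env.capture("top"); cv2.imwrite("pics/m1t.png",a); cv2.imwrite("pics/m1s.png",b)
cv2.imwrite("pics/m1.png",np.hstack([cv2.resize(b[185:255,165:245],None,fx=5,fy=5,interpolation=cv2.INTER_CUBIC),cv2.resize(a[135:205,260:340],None,fx=5,fy=5,interpolation=cv2.INTER_CUBIC)]))
for y,h in ((-92,44.2),(-121,38),(-148,32.3)): print(y,proj("top",[jig([42,y,h])])[0].round(1))
E
```

```text
t: 25.62
position: [0.4557, -0.0385, 0.1834]
tool_rot: [-0.002, 0.738, 0.675, -0.001]
ft_force: [-1.1, -0.3, -0.2]
gripper_width: 0.006
-92 [307.2 154.5]
-121 [314.9 155.4]
-148 [322.  156.2]
```

View pics/m1.png

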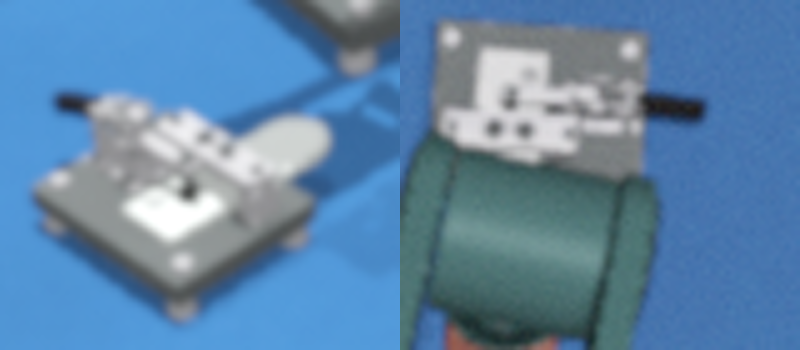

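```bash
python3 - <<'E'
from h import *
t=cv2.imread("pics/m1t.png"); s=cv2.imread("pics/m1s.png")
for n,im,(x0,x1,y0,y1) in(("top",t,(306,325,150,162)),("scene",s,(172,184,199,211))):
    g=im.astype(int).max(2)[y0:y1,x0:x1]; m=g<(75 if n=="top" else 70); Y,X=np.mgrid[y0:y1,x0:x1]
    P=np.c_[X[m],Y[m]]; print(n,m.sum(),P.mean(0).round(2),P.min(0),P.max(0), np.polyfit(P[:,0],P[:,1],1).round(3))
print(s[200:211,172:186].max(2))
def tri(pt,ps):
    A=[];B=[]
    for n,p in(("top",pt),("scene",ps)):
        o,d=ray(n,[p]); d=d[0]/np.linalg.norm(d); M=np.eye(3)-np.outer(d,d); A.append(M);B.append(M@o)
    X=np.linalg.lstsq(np.vstack(A),np.hstack(B),rcond=None)[0]; c,q=np.cos(YJ),np.sin(YJ); D=(X-SEAT)*1000
    return np.r_[c*D[0]+q*D[1],-q*D[0]+c*D[1],D[2]].round(1)
print("end, seat frame",tri((320.8,156.9),(176.0,205.2)))
# ref: corner bolt tri check and open handle check
print("open handle centre",tri((302.8,150.7),(186.9,194.8)))
print("bolt far-left",tri((269.6,141.6),(201.5,237.0)),"bolt far-right",tri((305.3,144.2),(176.8,220.5)))
E
```

```text
top 36 [313.69 156.14] [308 154] [319 158] [  0.119 118.954]
scene 5 [179.2 205.4] [178 205] [180 206] [  0.214 167.   ]
[[215 216 216 215 216 216 216 216 217 216 216 216 215 216]
 [215 215 215 215 214 214 214 214 214 214 214 215 215 215]
 [215 215 214 211 205 201 200 201 202 205 208 211 213 214]
 [215 215 211 199 179 163 158 161 166 175 186 196 202 208]
 [214 213 206 183 141 105  96 100 109 123 141 158 173 194]
 [214 213 204 175 123  71  55  57  63  77 105 136 164 191]
 [215 214 208 187 144  96  75  67  63  74 113 156 182 197]
 [216 215 213 201 179 155 143 133 121 112 124 156 180 188]
 [217 216 215 211 203 197 194 188 178 166 155 154 161 164]
 [217 217 216 215 213 212 212 210 206 200 189 171 155 146]
 [217 217 216 216 215 215 216 216 215 212 202 180 156 146]]
end, seat frame [  43.7 -146.8   17.2]
open handle centre [ 44.3 -71.7  98.1]
bolt far-left [89.9 47.9  5.5] bolt far-right [ 89.7 -86.7   4.2]
```

Top view: the handle lies fully outward, (308–321, 154–158). Triangulation puts its outer end at 17 mm above the bed, where the description implies about 32. It looks at least fully down, but I never felt the stop, so I'll go back and press gently to feel for it.

```bash
python3 - <<'E'
from h import *
g=jig([44,-131,0]); plan([g[0],g[1],.115],84.9); plan([g[0],g[1],.045],84.9)
E
```

```text
t 25.72 pos [ 0.461  -0.0414  0.1844] d mm [-135.   182.1   69.5] w [ 0.0007  0.0003 -0.0017] F [ 0.2 -0.1 -0.2] grip 0.4
t 25.72 pos [ 0.461  -0.0414  0.1844] d mm [-135.   182.   139.5] w [ 0.0007  0.0003 -0.0017] F [ 0.2 -0.1 -0.2] grip 0.4
```

```bash

python3 -m inch '[{"wx":0,"wy":0,"wz":0,"dx":-20,"dy":25,"dz":0,"gripper":1},{"wx":0,"wy":0,"wz":0,"dx":-42,"dy":55,"dz":0,"gripper":1},{"wx":0,"wy":0,"wz":0,"dx":-64,"dy":85,"dz":0,"gripper":1},{"wx":0,"wy":0,"wz":0,"dx":-86,"dy":115,"dz":0,"gripper":1},{"wx":0,"wy":0,"wz":0,"dx":-108,"dy":145,"dz":0,"gripper":1},{"wx":0,"wy":0,"wz":0,"dx":-125,"dy":170,"dz":20,"gripper":1},{"wx":0,"wy":0,"wz":0,"dx":-135,"dy":182,"dz":50,"gripper":1},{"wx":0,"wy":0,"wz":0,"dx":-135,"dy":182,"dz":80,"gripper":1},{"wx":0,"wy":0,"wz":0,"dx":-135,"dy":182,"dz":110,"gripper":1},{"wx":0,"wy":0,"wz":0,"dx":-135,"dy":182,"dz":132,"gripper":1},{"wx":0,"wy":0,"wz":0,"dx":-135,"dy":182,"dz":139,"gripper":1},{"wx":0,"wy":0,"wz":0,"dx":-135,"dy":182,"dz":139,"gripper":1},{"wx":0,"wy":0,"wz":0,"dx":-135,"dy":182,"dz":139,"gripper":1}]' 25
python3 -m inch '[{"wx":0,"wy":0,"wz":0,"dx":0,"dy":0,"dz":2,"gripper":1},{"wx":0,"wy":0,"wz":0,"dx":0,"dy":0,"dz":4,"gripper":1},{"wx":0,"wy":0,"wz":0,"dx":0,"dy":0,"dz":4,"gripper":1}]' 25
python3 -m inch '[{"wx":0,"wy":0,"wz":0,"dx":0,"dy":0,"dz":2,"gripper":1},{"wx":0,"wy":0,"wz":0,"dx":0,"dy":0,"dz":2,"gripper":1}]' 25
python3 -m inch '[{"wx":0,"wy":0,"wz":0,"dx":0,"dy":0,"dz":2,"gripper":1},{"wx":0,"wy":0,"wz":0,"dx":0,"dy":0,"dz":2,"gripper":1}]' 25
python3 -c "
from h import *
b=env.capture('scene'); cv2.imwrite('pics/k14.png',cv2.resize(b[180:250,150:250],None,fx=7,fy=7,interpolation=cv2.INTER_CUBIC))"
```

```text
t: 26.8
position: [0.6315, -0.1939, 0.046]
tool_rot: [0.001, 0.739, 0.674, 0.0]
ft_force: [-0.1, -0.0, -1.0]
gripper_width: 0.009
t: 27.05
position: [0.6316, -0.1934, 0.0431]
tool_rot: [0.001, 0.739, 0.674, 0.001]
ft_force: [0.0, -0.3, 0.5]
gripper_width: 0.002
t: 27.22
position: [0.6309, -0.1931, 0.0404]
tool_rot: [0.001, 0.739, 0.674, 0.0]
ft_force: [-0.3, 1.0, -0.2]
gripper_width: 0.006
t: 27.38
position: [0.6306, -0.193, 0.0378]
tool_rot: [0.0, 0.739, 0.674, 0.0]
ft_force: [-0.6, -0.8, -0.4]
gripper_width: 0.008
```

View pics/k14.png

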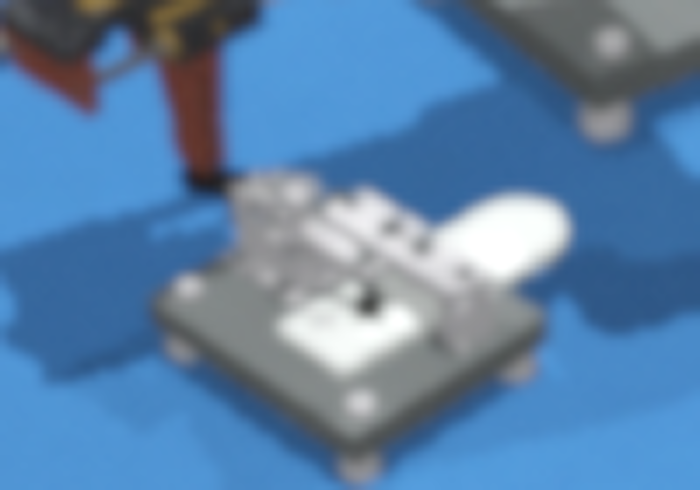

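The fingertip is touching the handle at scene (179,206) and there is no force yet. Continuing in small steps.

```bash

for i in 1 ; do python3 -m inch '[{"wx":0,"wy":0,"wz":0,"dx":0,"dy":0,"dz":2,"gripper":1},{"wx":0,"wy":0,"wz":0,"dx":0,"dy":0,"dz":2,"gripper":1}]' 25; done
python3 -m inch '[{"wx":0,"wy":0,"wz":0,"dx":0,"dy":0,"dz":2,"gripper":1},{"wx":0,"wy":0,"wz":0,"dx":0,"dy":0,"dz":2,"gripper":1}]' 25
python3 -c "
from h import *
b=env.capture('scene'); cv2.imwrite('pics/k15.png',cv2.resize(b[180:250,150:250],None,fx=7,fy=7,interpolation=cv2.INTER_CUBIC))"
```

```text
t: 27.6
position: [0.6309, -0.1929, 0.0365]
tool_rot: [0.001, 0.739, 0.674, 0.0]
ft_force: [-2.6, 0.9, 8.4]
gripper_width: 0.006
t: 27.77
position: [0.631, -0.1928, 0.0353]
tool_rot: [0.001, 0.739, 0.674, 0.001]
ft_force: [-2.6, 2.2, 14.4]
gripper_width: 0.006
```

View pics/k15.png

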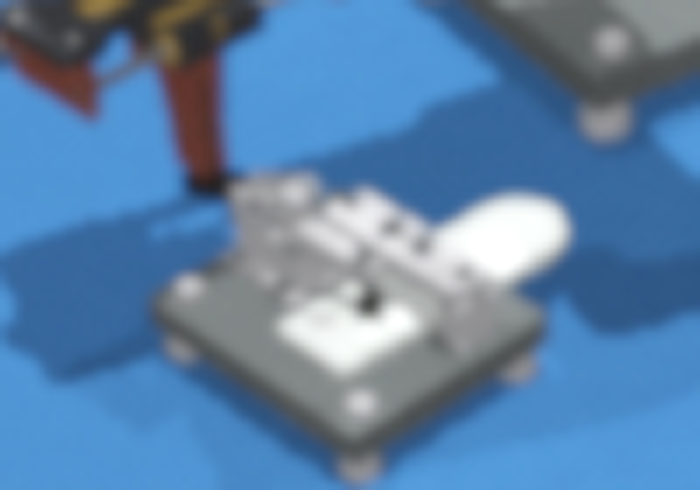

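The resistance has started (8, then 14 N). Pressing on carefully to the stop.

```bash

python3 -m inch '[{"wx":0,"wy":0,"wz":0,"dx":0,"dy":0,"dz":2,"gripper":1},{"wx":0,"wy":0,"wz":0,"dx":0,"dy":0,"dz":2,"gripper":1}]' 25
python3 -m inch '[{"wx":0,"wy":0,"wz":0,"dx":0,"dy":0,"dz":1.5,"gripper":1},{"wx":0,"wy":0,"wz":0,"dx":0,"dy":0,"dz":1.5,"gripper":1}]' 25
```

```text
t: 27.98
position: [0.6311, -0.1928, 0.034]
tool_rot: [0.001, 0.739, 0.674, 0.001]
ft_force: [-5.1, 2.6, 19.2]
gripper_width: 0.006
t: 28.15
position: [0.6312, -0.1927, 0.0332]
tool_rot: [0.001, 0.739, 0.674, 0.001]
ft_force: [-5.3, 3.7, 22.4]
gripper_width: 0.007
```

```bash

python3 -m inch '[{"wx":0,"wy":0,"wz":0,"dx":0,"dy":0,"dz":1.5,"gripper":1},{"wx":0,"wy":0,"wz":0,"dx":0,"dy":0,"dz":1.5,"gripper":1}]' 25
python3 -m inch '[{"wx":0,"wy":0,"wz":0,"dx":0,"dy":0,"dz":1.5,"gripper":1},{"wx":0,"wy":0,"wz":0,"dx":0,"dy":0,"dz":1.5,"gripper":1}]' 25
```

```text
t: 28.32
position: [0.6313, -0.1926, 0.0322]
tool_rot: [0.001, 0.739, 0.674, 0.001]
ft_force: [-6.3, 3.7, 26.0]
gripper_width: 0.006
t: 28.48
position: [0.6313, -0.1925, 0.0312]
tool_rot: [0.001, 0.739, 0.674, 0.001]
ft_force: [-7.3, 5.2, 29.3]
gripper_width: 0.001
```

```bash

python3 -m inch '[{"wx":0,"wy":0,"wz":0,"dx":0,"dy":0,"dz":0,"gripper":1},{"wx":0,"wy":0,"wz":0,"dx":0,"dy":0,"dz":0,"gripper":1},{"wx":0,"wy":0,"wz":0,"dx":0,"dy":0,"dz":0,"gripper":1}]' 25
python3 -m inch '[{"wx":0,"wy":0,"wz":0,"dx":0,"dy":0,"dz":-10,"gripper":1},{"wx":0,"wy":0,"wz":0,"dx":0,"dy":0,"dz":-35,"gripper":1},{"wx":0,"wy":0,"wz":0,"dx":0,"dy":0,"dz":-60,"gripper":1},{"wx":0,"wy":0,"wz":0,"dx":0,"dy":0,"dz":-90,"gripper":1},{"wx":0,"wy":0,"wz":0,"dx":0,"dy":0,"dz":-90,"gripper":1}]' 25
python3 -c "
from h import *
b=env.capture('scene'); cv2.imwrite('pics/k16s.png',b); print(b[200:212,172:186].max(2)); cv2.imwrite('pics/k16.png',cv2.resize(b[180:250,150:250],None,fx=7,fy=7,interpolation=cv2.INTER_CUBIC))"
```

```text
t: 28.73
position: [0.6313, -0.1926, 0.0314]
tool_rot: [0.001, 0.739, 0.674, 0.001]
ft_force: [-6.4, 3.9, 29.1]
gripper_width: 0.006
t: 29.15
position: [0.6345, -0.1946, 0.1235]
tool_rot: [0.005, 0.739, 0.674, 0.002]
ft_force: [1.5, -0.9, 0.3]
gripper_width: 0.0
[[215 215 215 215 215 216 216 216 216 216 216 216 215 215]
 [215 215 215 215 214 214 214 214 214 214 214 214 215 215]
 [215 215 214 210 205 201 200 200 202 204 207 210 213 213]
 [215 214 211 198 178 161 157 160 164 173 185 195 200 204]
 [214 213 206 182 140 101  91  95 103 119 137 152 163 176]
 [214 212 203 175 121  65  48  47  54  66  86 107 127 151]
 [214 213 206 184 139  84  54  47  45  54  82 116 140 158]
 [211 207 202 188 157 119  99  89  82  79  98 131 154 165]
 [199 190 183 175 161 146 138 132 124 118 119 135 149 154]
 [179 171 167 165 166 164 158 152 148 144 142 143 144 142]
 [172 176 178 179 182 181 170 160 158 155 151 146 143 141]
 [186 196 200 198 194 187 175 168 169 162 153 144 142 144]]
```

View pics/k16.png

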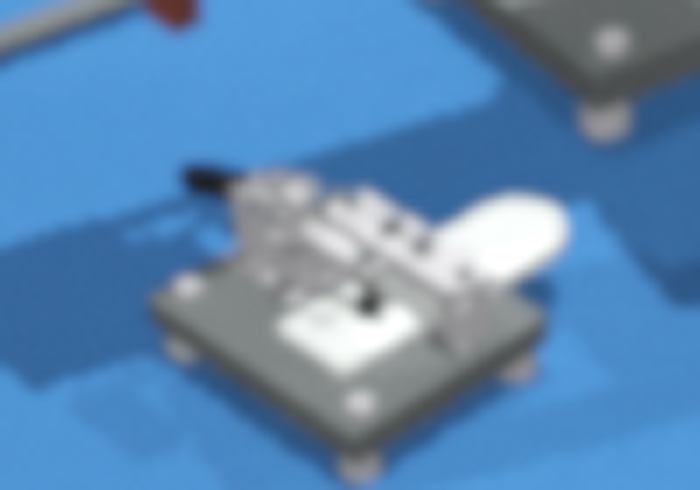

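The handle pixels are identical before and after the 29 N press, so it rests on a firm stop, fully closed. Now retract and make the final check against the first pictures.

```bash

python3 -m inch '[{"wx":0,"wy":0,"wz":0,"dx":0,"dy":0,"dz":-30,"gripper":1},{"wx":0,"wy":0,"wz":0,"dx":10,"dy":-15,"dz":-60,"gripper":1},{"wx":0,"wy":0,"wz":0,"dx":32,"dy":-45,"dz":-80,"gripper":1},{"wx":0,"wy":0,"wz":0,"dx":54,"dy":-75,"dz":-80,"gripper":1},{"wx":0,"wy":0,"wz":0,"dx":76,"dy":-105,"dz":-80,"gripper":1},{"wx":0,"wy":0,"wz":0,"dx":98,"dy":-135,"dz":-80,"gripper":1},{"wx":0,"wy":0,"wz":0,"dx":120,"dy":-165,"dz":-80,"gripper":1},{"wx":0,"wy":0,"wz":0,"dx":142,"dy":-195,"dz":-80,"gripper":1},{"wx":0,"wy":0,"wz":0,"dx":160,"dy":-210,"dz":-80,"gripper":1},{"wx":0,"wy":0,"wz":0,"dx":180,"dy":-215,"dz":-80,"gripper":1},{"wx":0,"wy":0,"wz":0,"dx":180,"dy":-215,"dz":-80,"gripper":1},{"wx":0,"wy":0,"wz":0,"dx":180,"dy":-215,"dz":-80,"gripper":1}]' 25
python3 - <<'E'
from h import *
b=env.capture("scene"); a=env.capture("top"); cv2.imwrite("pics/n1t.png",a); cv2.imwrite("pics/n1s.png",b)
t0=cv2.imread("pics/top0.png")
d=cv2.absdiff(cv2.GaussianBlur(a,(3,3),0),cv2.GaussianBlur(t0,(3,3),0)).max(2)
for n,(x0,x1,y0,y1) in {"bin":(124,175,135,175),"square":(198,236,105,136),"file":(368,392,158,234)}.items(): print(n,d[y0:y1,x0:x1].max(), d[y0:y1,x0:x1].mean().round(2))
cv2.imwrite("pics/n1.png",np.hstack([cv2.resize(b[185:255,165:245],None,fx=5,fy=5,interpolation=cv2.INTER_CUBIC),cv2.resize(a[135:205,250:330],None,fx=5,fy=5,interpolation=cv2.INTER_CUBIC)]))
print("pred near pin / far hole in top",proj("top",[jig([-10,13,8]),jig([62,-13,8]),jig([42,0,10])]).round(1))
print("pred scene square corners",proj("scene",[jig([80,25,8]),jig([80,-25,8])]).round(1))
E
```

```text
t: 30.2
position: [0.4323, 0.0064, 0.1965]
tool_rot: [0.0, 0.738, 0.675, -0.0]
ft_force: [0.2, -0.9, -0.8]
gripper_width: 0.005
bin 5 2.16
square 5 2.04
file 5 2.05
pred near pin / far hole in top [[277.3 168.2]
 [285.5 149.7]
 [281.7 154.6]]
pred scene square corners [[199.5 232.1]
 [190.2 225.8]]
```

View pics/n1.png

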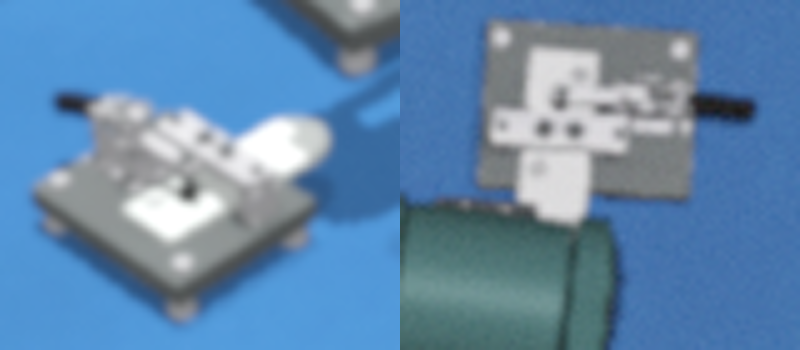

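The final picture agrees with the expected positions:

| Check | View | Seen | Expected |
|---|---|---|---|
| Near pin and hole | top | (277.6,168.5) | (277.3,168.2) |
| Far pin and hole | top | (286,149.6) | (285.5,149.7) |
| Clamp foot on the strap | top | (282,154.4) | (281.7,154.6) |
| Square corner | scene | (190,226) | (190.2,225.8) |
| Square corner | scene | (199.4,233) | (199.5,232.1) |

The bin, square and file show only noise-level change. Handing in.

```bash
python3 -c "
from bench import env
print(env.sign_off(), env.sense()['t'])"
```

```text
the job is handed in; nothing more can be done
the job is handed in; nothing more can be done
```

The strap is loaded in the smallest jig, with both holes over the pins and flat on the bed, and the toggle clamp is closed on it. I handed the job in at about 30 s, with the arm clear of everything.

**What the last checks showed**
- **Strap:** the pins show in both holes. Its square-end corners match the seated height within about a pixel, and it stopped on the bed at the expected height.
- **Clamp:** the foot is on the strap where it should be. The handle did not shift under a final 29 N press, so I take it to be down on its stop.
- **Bystanders:** the file, the engineer's square and the bolt bin look unchanged from the first picture.

**What failed or disagreed**
- **First grasp:** it closed on air above the strap, because the real fingertips sit about 29 mm behind the reported TCP. I corrected for this from the pictures.
- **Handle:** the pads slipped on the grip near the end of the swing, so I let go and pushed the handle down with shut fingers.
- **Handle height:** triangulation put its closed outer end at about 17 mm above the bed, but the description implies about 32 mm. I trusted the firm stop.
- **Cameras:** the scene view placed the jig a few mm further in x than the top view did.

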